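Load the tool dryer and switch it on

TASK

Clear the washed clay tools off the black mat: lay every steel tool in the tray of the white fan dryer and every wooden tool in the blue bin. Once all are sorted, and not before, take the flat screwdriver from its stand, put its blade in the orange slotted selector on the dryer and turn it a quarter turn clockwise to its stop, from the red dot to the green (only with the screwdriver, not with the fingers). Then stand the screwdriver upright in its stand again; leave the bowl, the jar and the cup alone.

Things in the scene. Friction and masses are not known exactly. Their poses are not given: they have to be found in the camera images.
- dryer: White fan dryer, fixed: an open tray with a control panel at its +x end. Origin on the bench under the tray's centre, z up. Tray 200 (x) by 180 mm (y), inside 190 by 170 mm (x -95 to +95), rim 57 mm high; panel block x +95 to +210 mm, 180 mm wide, 60 mm high, with the orange selector at x +155 mm, y 0; its black vents are flat.
- tray_floor (a point): Centre of the dryer tray's inner floor, 12 mm above the bench, 45 mm below the rim; axes as the dryer's.
- selector (a joint): Orange slotted turret on the dryer's panel, 50 mm across, top 81 mm above the bench, turning about the vertical. 0 = off (white pointer at the red dot, slot along the dryer's x); grows clockwise from above to a hard stop at 1.571 = on (pointer at the green dot on the dryer's -y side). Starts at 0 to 0.15; stays where left; takes about 0.06 N m to turn.
- slot (a point): Centre of the slot's floor in the selector, 66 mm above the bench; x runs along the slot and turns with the selector, z up. Slot 6 mm wide for 7 mm above its floor, then its long sides flare at 45 degrees to about 23 mm at the top, 15 mm above the floor; 25 mm long, closed at both ends.
- bin: Blue open bin for wooden tools, fixed on the bench, outside 200 mm (x) by 180 mm (y), inside 190 by 170 mm, rim 57 mm high. Origin on the bench under its centre, z up. Dryer and bin may swap sides.
- bin_floor (a point): Centre of the bin's inner floor, 12 mm above the bench, 45 mm below the rim; axes as the bin's.
- stand: Dark wooden screwdriver stand fixed just beyond the bin: a block 51 mm square, 85 mm high, with a 27 mm square vertical hole right through, open at the top, on a steel foot 70 mm square. Origin on the bench under its centre, z up.
- driver: Flat screwdriver, 168 mm, 120 g, upright in the stand, collar resting on the stand's top (tip 10 mm above the bench). Origin: centre of the blade's tip edge; z up the shaft, x along the blade's width. Blade 18 (x) by 3 (y) mm, 20 mm high; shaft 10 mm thick; black collar 38 mm across, z 75 to 83 mm; square yellow grip 28 by 28 mm, flats facing x and y, z 83 to 168 mm, black band near its end.
- mat: Black rubber mat, 330 by 250 mm, 4 mm thick, fixed on the bench in front of the robot; the tools lie on it. Origin under its centre, on the bench.
- wood_knife: Pale wooden modelling knife, 135 mm long: grip 20 mm wide, 14 mm thick from x -65 to +25 mm, then a blade 16 mm wide, 9 mm thick; lies flat on the mat at the start, its underside down; origin at the centre of its length, on its underside; its x along its length, z up. May be absent (None). 40 g.
- wood_rib: Pale wooden throwing rib, a flat bar with round ends, 110 mm long, 34 mm wide, 12 mm thick; lies flat on the mat at the start, its underside down; origin at the centre of its length, on its underside; its x along its length, z up. May be absent (None). 45 g.
- wood_paddle: Pale wooden paddle, 140 mm long, 14 mm thick: handle 20 mm wide from x -70 to +10 mm, blade 36 mm wide from +10 to +70 mm; lies flat on the mat at the start, its underside down; origin at the centre of its length, on its underside; its x along its length, z up. May be absent (None). 60 g.
- steel_bar: Bright steel turning tool, a bar 14 by 14 mm, 130 mm long, with a 30 mm wide, 10 mm thick cross-piece at its +x end (x 55 to 67 mm); lies flat on the mat at the start, its underside down; origin at the centre of its length, on its underside; its x along its length, z up. May be absent (None). 160 g.
- steel_rib: Bright steel rib, a flat bar with round ends, 104 mm long, 32 mm wide, 10 mm thick; lies flat on the mat at the start, its underside down; origin at the centre of its length, on its underside; its x along its length, z up. May be absent (None). 170 g.
- steel_scraper: Bright steel scraper, 135 mm long: handle 20 mm wide, 14 mm thick from x -67 to +17 mm, blade 36 mm wide, 8 mm thick from +17 to +67 mm; lies flat on the mat at the start, its underside down; origin at the centre of its length, on its underside; its x along its length, z up. May be absent (None). 180 g.
- clay_bowl: Bystander: grey raw clay bowl, 100 mm across, 60 mm high, standing beyond the mat. Origin centre of its foot.
- glaze_jar: Bystander: blue jar, 64 mm across, 85 mm high, beyond the mat. Origin centre of its foot.
- cup: Bystander: terracotta cup, 72 mm across, 80 mm high, beyond the mat. Origin centre of its foot.

How it is judged:
On the way, in this order (a step that is already met when the one before it is completed fails the run):
1. every steel tool lies in the dryer's tray and every wooden tool in the blue bin, the selector still off (x of wood_knife in the frame of bin_floor between -0.09 and 0.09 m and y of wood_knife in the frame of bin_floor between -0.082 and 0.082 m and z of each of wood_knife, wood_rib, wood_paddle in the frame of bin_floor below 0.04 m and x of wood_rib in the frame of bin_floor between -0.09 and 0.09 m and y of wood_rib in the frame of bin_floor between -0.082 and 0.082 m and x of wood_paddle in the frame of bin_floor between -0.09 and 0.09 m and y of wood_paddle in the frame of bin_floor between -0.082 and 0.082 m and x of steel_bar in the frame of tray_floor between -0.09 and 0.09 m and y of steel_bar in the frame of tray_floor between -0.082 and 0.082 m and z of each of steel_bar, steel_rib, steel_scraper in the frame of tray_floor below 0.04 m and x of steel_rib in the frame of tray_floor between -0.09 and 0.09 m and y of steel_rib in the frame of tray_floor between -0.082 and 0.082 m and x of steel_scraper in the frame of tray_floor between -0.09 and 0.09 m and y of steel_scraper in the frame of tray_floor between -0.082 and 0.082 m and value of joint selector below 0.4 rad), for 0.2 s.
2. the screwdriver's blade is seated in the selector's slot, the selector still off (horizontal distance between driver and slot below 0.008 m and z of driver in the frame of slot below 0.005 m and angle between driver's own z axis and vertical below 0.2 rad and value of joint selector below 0.4 rad), for 0.1 s.
3. the selector is turned to its stop with the blade still in the slot (horizontal distance between driver and slot below 0.008 m and z of driver in the frame of slot below 0.005 m and angle between driver's own z axis and vertical below 0.2 rad and value of joint selector above 1.4 rad), for 0.2 s.
At the end, for the whole second after the job is handed in: All steel tools are in the tray, all wooden ones in the bin (centre within the inner walls, under 40 mm above the floor); selector within 0.17 rad of its on stop; screwdriver upright (0.15 rad) in its stand, tip within 15 mm of the stand's axis and under 20 mm above the bench; all at rest (x of wood_knife in the frame of bin_floor between -0.09 and 0.09 m and y of wood_knife in the frame of bin_floor between -0.082 and 0.082 m and z of each of wood_knife, wood_rib, wood_paddle in the frame of bin_floor below 0.04 m and x of wood_rib in the frame of bin_floor between -0.09 and 0.09 m and y of wood_rib in the frame of bin_floor between -0.082 and 0.082 m and x of wood_paddle in the frame of bin_floor between -0.09 and 0.09 m and y of wood_paddle in the frame of bin_floor between -0.082 and 0.082 m and x of steel_bar in the frame of tray_floor between -0.09 and 0.09 m and y of steel_bar in the frame of tray_floor between -0.082 and 0.082 m and z of each of steel_bar, steel_rib, steel_scraper in the frame of tray_floor below 0.04 m and x of steel_rib in the frame of tray_floor between -0.09 and 0.09 m and y of steel_rib in the frame of tray_floor between -0.082 and 0.082 m and x of steel_scraper in the frame of tray_floor between -0.09 and 0.09 m and y of steel_scraper in the frame of tray_floor between -0.082 and 0.082 m and linear speed of each of wood_knife, wood_rib, wood_paddle, steel_bar, steel_rib, steel_scraper, driver below 0.03 m/s and horizontal distance between driver and stand below 0.015 m and z of driver in the frame of stand below 0.02 m and angle between driver's own z axis and vertical below 0.15 rad and value of joint selector above 1.4 rad); the robot touches nothing.
It fails at once if a bystander (bowl, jar or cup) is moved more than 30 mm (distance of any of clay_bowl, glaze_jar, cup from where it was at the start of the episode above 0.03 m).
It fails at once if the selector is turned while the screwdriver's blade is not in it (value of joint selector between 0.4 and 1.3 rad and velocity of joint selector above 0.15 rad/s and distance between driver and slot above 0.025 m).
Of wood_knife, wood_rib, wood_paddle, steel_bar, steel_rib, steel_scraper only 4 to 6 are there at a start; the rules pass over those that are not, and their reading is None.
At some moment in a run one of wood_knife, wood_rib, wood_paddle, steel_bar, steel_rib, steel_scraper may be knocked a few centimetres aside while the robot is not near it.
It also fails if it takes over 210 s, if anything falls off the work surface, if the arm or the gripper's body presses on something with over 40 N, if the wrist force passes 120 N, or if a joint passes its speed limit or range.

ROBOT

A 6-joint arm with a two-finger parallel gripper is mounted at the origin on the work surface. World frame = base frame: x ahead of the robot, y to its left, z up, the work surface at z = 0. Lengths are in m, angles in rad, forces in N, time in s.
With the tool pointing down it reaches from about 0.35 to 0.925 m from the base axis. Payload 6.4 kg.
Tool frame: the origin (TCP) lies on the centre line of the jaws, within the pads' length; the fingertips stand 11 mm ahead of it and the grasp point (between the pads) lies 8 mm behind it; z points along the fingers, y is the line along which they close (so a half turn about z gives the same grasp; the last joint's range is limited). The gripper opens to 85 mm and grips with 20 to 120 N. Pads are 22 mm wide; open, the fingers measure 114 mm over their backs; the gripper's body (76 mm by 85 mm) begins 54 mm behind the grasp point. The pads swing forward as they close: fully open they stand 13 mm farther back than shut.
Start: joints at [-1.304, 0.245, 1.558, -0, 1.339, -0.174], TCP at [0.277, -0.588, 0.242] pointing down, gripper open.
Joint ranges: [-3.13, 3.13], [-1.02, 2.26], [0.13, 2.54], [-0.95, 4.09], [0.21, 2.88], [-2.74, 2.74]. Speed limits (rad/s): [2.57, 2.57, 3.14, 3.14, 3.14, 3.14].

INTERFACE

Orientations are given as a unit quaternion [w, x, y, z].
In Python, from station import robot gives the robot as it stands. The module is installed in compiled form; this text tells all that it offers.
- The arm moves only by the tool arm_command, never from a script. Its argument "commands" is a list of rows, each a list of 7 numbers: the closure, from 0 (fully open) to 1 (shut), then the shift along the tool's x, y, z in units of 40 mm (1.0 is 40 mm), then the turn, a rotation vector about the tool's x, y, z in units of 6 degrees (1.0 is 6 degrees). In form: [[grip, dx, dy, dz, wx, wy, wz], ...]. A call has 1 to 8 rows; each row shifts and turns the commanded pose from where the row before left it, along the tool's axes as they then stand; what a row does not reach is not made up. A row lasts 1/12 s, in which the tool goes at most 41.7 mm and 7.16 degrees, less where a joint would pass 70% of its speed; a pose out of reach is approached as far as the arm can. A call is refused whole if a number of a shift passes 1 or a number of a turn 1, either way. A call with a gripper value outside its range is refused whole. The fingers move at their own pace and stop on an object; "grip_force" is the grip in N (left out, the last holds). Time passes only in rows, so rows that do not move let the fingers close. It gives the time, the measured TCP pose, the force, the opening and the grip force at its end, in the units of the state.
- robot.get_state(): the state, without advancing time (a new reading comes with each control period).
- robot.capture(name): name is "side" or "top"; returns a dict with "frame" (384x512x3 uint8, red, green, blue), "K" (3x3 intrinsics, pixels), "view" (4x4, takes a point from world to camera coordinates). Camera axes: x right, y down, z forward; pixel columns grow to the right and rows downward; lengths in m; the calibration is good to about 2 mm. A picture is of the moment at which its call begins. There is no depth.
- robot.hand_in(): hands the job in; it is judged then, once.
Trained networks look in a picture, given as the dict that the camera call returned (one of the last four; its "shot" number tells which), for a name from the list of things; names that differ only in an ending like _2 or _b are one class to them, and where a whole thing is asked for, a point or a joint stands for the part that bears it (a point fixed in the world has none). Each returns a list of dicts, best first, with "p" (0 to 1); they miss things now and then, are a little off and sometimes report something else, mostly with a low value. They report only what shows in the picture. A call takes as long as a camera call.
- robot.search_frame(picture, thing): "rect" ([left, top, width, height] as shares, 0 to 1, of the picture: columns of its width, rows of its height, round what is visible of it).
- robot.landmark_of(picture, thing): "centre" ([row, column] as shares, 0 to 1, of the picture: columns of its width, rows of its height: a listed point, or the origin of a listed thing).
The state is a dict: "time_s": time; "joints": joint angles; "qd": joint speeds; "tau": joint torques, N m; "position": TCP position; "ee_rot": TCP orientation; "force": force on the tool from outside, world axes, zero at the start; "ft_torque": the same for the moment, N m; "finger_gap": opening from 0.0 (shut) to 1.0 (fully open); "grasp_force": force on a finger pad.
Only numpy, scipy, OpenCV 4.12 (cv2) and the standard library are available. Lean on these libraries where they do the work, as an engineer would, in place of code of your own. Each camera call takes 0.05 s, during which the arm holds its last target. There are 200 camera calls.

## Working session

There is one attempt and no reset: what is moved stays moved. The work goes in short steps, Python scripts to look and compute and a tool call to move; the robot and the scene stay as the last step left them, time stands still between calls to the robot, and variables do not carry over. Pictures are saved under pics/ and viewed, at most 14 in all, crops included, and the job is handed in when it is done.

Besides the shell and the picture viewer there is one more tool, called after "Emit:" as a command line: name --pt "numbers of a row" for each row, then --argument value for the rest. arm_command: Moves the arm, as the interface text tells. Its arguments: {"type":"object","properties":{"commands":{"type":"array","items":{"type":"array","items":{"type":"number"}}},"grip_force":{"type":"number"}},"required":["commands"]}

```bash
mkdir -p pics; python3 - <<'E'
from station import robot
import cv2
s=robot.get_state();print(s)
for n in("top","side"):
    p=robot.capture(n);print(n,p["K"].tolist(),p["view"].round(4).tolist(),p.get("shot"))
    cv2.imwrite(f"pics/{n}0.png",cv2.resize(p["frame"][:,:,::-1],(800,600),interpolation=cv2.INTER_CUBIC))
E
```

```text
{'time_s': 0.0, 'joints': array([-1.30406655e+00,  2.45824220e-01,  1.55904348e+00,  2.62985328e-06,
        1.33869785e+00, -1.74065388e-01]), 'qd': array([ 7.87991991e-04, -3.72401647e-05, -3.03566723e-04, -3.72372284e-04,
       -1.30329384e-03, -1.29717075e-04]), 'tau': array([ 4.84550947e-04, -4.29500735e+01, -3.26128578e+01, -1.01340047e-04,
        5.34670558e-03,  7.67841641e-06]), 'position': array([ 0.27720758, -0.58731832,  0.24115797]), 'ee_rot': array([-9.85449083e-04,  9.75810199e-01,  2.18617204e-01, -4.44099756e-05]), 'force': array([-0.0810889 ,  0.16806928,  0.31814343]), 'ft_torque': array([ 0.04012367,  0.02694606, -0.01076957]), 'grasp_force': 0.0, 'finger_gap': 0.9990416637521837}
top [[477.59262928068694, 0.0, 252.4948673333623], [0.0, 477.59262928068694, 193.08821870041356], [0.0, 0.0, 1.0]] [[0.0299, -0.9995, 0.0035, -0.0057], [-0.9756, -0.03, -0.2177, 0.6114], [0.2177, 0.0031, -0.976, 1.0662], [0.0, 0.0, 0.0, 1.0]] 1
side [[454.84096895035697, 0.0, 255.26741138146917], [0.0, 454.84096895035697, 188.84427759402885], [0.0, 0.0, 1.0]] [[-0.949, -0.3151, 0.0105, 0.5932], [-0.2123, 0.6139, -0.7603, 0.1861], [0.2332, -0.7237, -0.6495, 1.0633], [0.0, 0.0, 0.0, 1.0]] 2
```

View pics/top0.png

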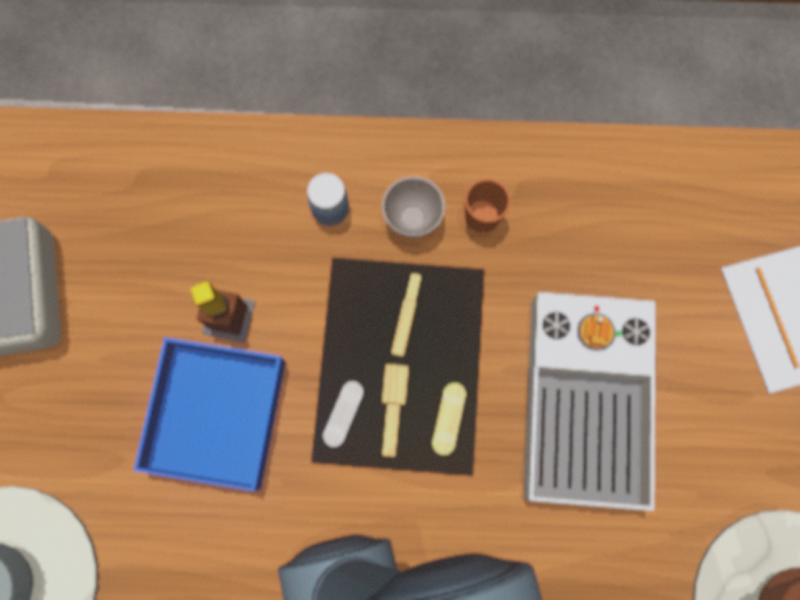

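View pics/side0.png

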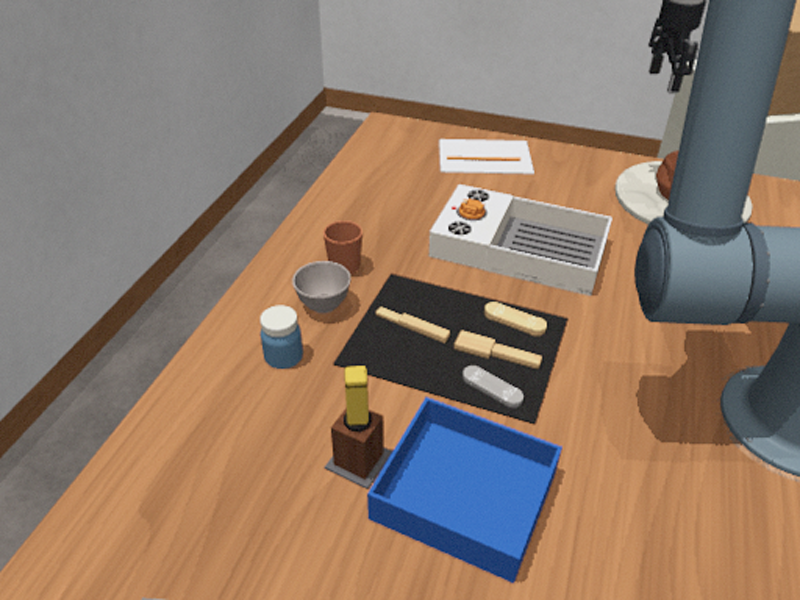

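Top view: knife (407,315), paddle (395,410), steel rib (343,414), wooden rib (449,418), bin (212,414), tray (593,435), selector (597,330), driver/stand (220,308). There are four tools, with the bin at +y and the dryer at −y.

```bash
cat > h.py <<'E'
from station import robot
import numpy as np, cv2
from scipy.spatial.transform import Rotation as R
def ray(p,uv):
    V=p["view"];c=-V[:3,:3].T@V[:3,3]
    d=V[:3,:3].T@np.linalg.inv(p["K"])@[uv[0],uv[1],1.];return c,d/np.linalg.norm(d)
def onplane(p,uv,z):
    c,d=ray(p,uv);return c+d*(z-c[2])/d[2]
def proj(p,X):
    q=p["K"]@(p["view"][:3,:3]@np.asarray(X)+p["view"][:3,3]);return q[:2]/q[2]
def tri(pairs):
    A=np.zeros((3,3));b=np.zeros(3);rs=[ray(*q) for q in pairs]
    for c,d in rs:
        M=np.eye(3)-np.outer(d,d);A+=M;b+=M@c
    X=np.linalg.solve(A,b);return X,max(np.linalg.norm((np.eye(3)-np.outer(d,d))@(X-c)) for c,d in rs)
def lm(p,t):
    r=robot.landmark_of(p,t)
    if not r: return None,0
    return np.array([r[0]["centre"][1]*512,r[0]["centre"][0]*384]),r[0]["p"]
def rects(p,mask,z,amin=60):
    out=[]
    for c in cv2.findContours(mask.astype(np.uint8),cv2.RETR_EXTERNAL,cv2.CHAIN_APPROX_NONE)[0]:
        if cv2.contourArea(c)<amin: continue
        P=np.array([onplane(p,q,z)[:2] for q in c[:,0].astype(float)])*1000
        (cx,cy),(w,h),a=cv2.minAreaRect(P.astype(np.float32))
        if w<h: w,h,a=h,w,a+90
        out.append((round(cx,1),round(cy,1),round(w,1),round(h,1),round((a+90)%180-90,1)))
    return out
def pose():
    s=robot.get_state();q=s["ee_rot"];return s,np.array(s["position"]),R.from_quat([q[1],q[2],q[3],q[0]])
def plan(wps,start=None):
    """wps: (x,y,z,yaw_of_tool_y_deg mod 180 or None,grip,rows or None). tool kept down. prints rows"""
    s,p,r=pose();rows=[]
    for x,y,z,yaw,g,n in wps:
        T=np.array([x,y,z]);
        if yaw is None: rt=r
        else:
            ty=r.as_matrix()[:,1];cur=np.degrees(np.arctan2(ty[1],ty[0]))
            d=(yaw-cur+90)%180-90 if abs(yaw)<500 else yaw-1000-cur
            a=np.radians(cur+d);yv=np.array([np.cos(a),np.sin(a),0]);zv=np.array([0,0,-1.])
            rt=R.from_matrix(np.c_[np.cross(yv,zv),yv,zv])
        k=max(int(np.ceil(max(np.linalg.norm(T-p)/.038,np.degrees((r.inv()*rt).magnitude())/5.9))),n or 1)
        for i in range(k):
            f=1/(k-i);sh=r.inv().apply(T-p)*f/.04;w=np.degrees((r.inv()*rt).as_rotvec())*f/6
            row=[g]+[round(float(v),2)+0. for v in (*sh,*w)];rows.append(row)
            p=p+r.apply(np.array(row[1:4])*.04);r=r*R.from_rotvec(np.radians(np.array(row[4:])*6))
    for i in range(0,len(rows),8): print(rows[i:i+8])
def save(p,name,uv=None,h=None):
    f=p["frame"][:,:,::-1]
    if uv is not None:
        u,v=map(int,uv);f=f[max(0,v-h):v+h,max(0,u-h):u+h]
        f=cv2.resize(f,(600,600*f.shape[0]//f.shape[1]),interpolation=cv2.INTER_CUBIC)
    cv2.imwrite("pics/"+name,f)
E
python3 - <<'E'
from h import *
t=robot.capture("top");s=robot.capture("side")
for n in "bin bin_floor dryer tray_floor slot selector stand driver wood_knife wood_rib wood_paddle steel_bar steel_rib steel_scraper mat clay_bowl glaze_jar cup".split():
    a,pa=lm(t,n);b,pb=lm(s,n)
    if a is None or b is None: print(n,a,pa,b,pb);continue
    X,e=tri([(t,a),(s,b)]);print(n,(X*1000).round(1),"err",round(e*1000,1),round(pa,2),round(pb,2))
f=t["frame"].astype(int);r,g,b=f[...,0],f[...,1],f[...,2]
M=np.zeros(r.shape,bool);M[168:300,205:305]=1
print("tools",rects(t,M&(r>110),.014))
B=(b>110)&(r<80);B[:215]=0
print("bin",rects(t,B,.057,500))
h=cv2.cvtColor(t["frame"],cv2.COLOR_RGB2HSV)
W=(h[...,1]<60)&(h[...,2]>70);W[:180]=0;W[:,:330]=0;W[:,430:]=0
print("dryer",rects(t,W,.057,500))
Y=(h[...,0]>22)&(h[...,0]<35)&(h[...,1]>180)&(h[...,2]>110);Y[:,200:]=0
print("grip top",rects(t,Y,.178,10))
print("cam",-t["view"][:3,:3].T@t["view"][:3,3])
E
```

```text
bin [436.1 291.8  11.3] err 4.3 0.7 0.86
bin_floor [440.7 282.4   6.6] err 3.2 0.84 0.91
dryer [ 422.6 -286.4   -9.8] err 0.5 0.61 0.56
tray_floor [ 422.9 -279.6   20. ] err 1.5 0.97 0.58
slot [ 575.2 -295.3   60.6] err 2.0 0.53 0.73Traceback (most recent call last):
  File "<stdin>", line 4, in <module>
  File "h.py", line 17, in lm
    r=robot.landmark_of(p,t)
ValueError: it knows: bin, bin_floor, clay_bowl, cup, driver, dryer, glaze_jar, mat, slot, stand, steel_bar, steel_rib, steel_scraper, tray_floor, wood_knife, wood_paddle, wood_rib
```

```bash
cat > m.py <<'E'
from h import *
t=robot.capture("top");s=robot.capture("side")
for n in "stand driver wood_knife wood_rib wood_paddle steel_bar steel_rib steel_scraper mat clay_bowl glaze_jar cup".split():
    a,pa=lm(t,n);b,pb=lm(s,n)
    if a is None or b is None: print(n,a,pa,b,pb);continue
    X,e=tri([(t,a),(s,b)]);print(n,(X*1000).round(1),"err",round(e*1000,1),round(pa,2),round(pb,2))
f=t["frame"].astype(int);r,g,b=f[...,0],f[...,1],f[...,2]
M=np.zeros(r.shape,bool);M[168:300,205:305]=1
print("tools",rects(t,M&(r>110),.014))
B=(b>110)&(r<80);B[:215]=0
print("bin",rects(t,B,.057,500))
h=cv2.cvtColor(t["frame"],cv2.COLOR_RGB2HSV)
W=(h[...,1]<60)&(h[...,2]>70);W[:180]=0;W[:,:330]=0;W[:,430:]=0
print("dryer",rects(t,W,.057,500))
O=(h[...,0]>5)&(h[...,0]<20)&(h[...,1]>180);O[:195]=0;O[225:]=0;O[:,:365]=0;O[:,400:]=0
print("turret",rects(t,O,.081,20))
Y=(h[...,0]>22)&(h[...,0]<35)&(h[...,1]>150)&(h[...,2]>110);Y[:,200:]=0
print("grip top",rects(t,Y,.178,10))
print("cam",-t["view"][:3,:3].T@t["view"][:3,3])
c=lambda u,v,k:cv2.resize(t["frame"][v-k:v+k,u-k:u+k,::-1],(400,400),interpolation=cv2.INTER_CUBIC)
cv2.imwrite("pics/c1.png",np.hstack([c(381,211,32),c(136,197,32)]))
E
python3 m.py
```

```text
stand [579.2 218.4 286.9] err 43.0 0.71 0.61
driver [450.8 194.  378.1] err 59.7 0.83 0.22
wood_knife [602.7   2.2  14.8] err 0.4 0.76 0.79
wood_rib [ 4.42e+02 -7.81e+01 -3.00e-01] err 3.7 0.78 0.86
wood_paddle [452.   12.2   2.9] err 0.8 0.87 0.85
steel_bar [374.2208 281.7024] 0.25 None 0
steel_rib [444.9  92.4  -7.8] err 4.6 0.65 0.7
steel_scraper None 0 [296.2944 312.384 ] 0.55
mat [530.6   0.8  -1.7] err 3.0 0.81 0.93
clay_bowl [786.3 -22.2 -30.1] err 2.3 0.94 0.8
glaze_jar [210.176  132.5184] 0.7 None 0
cup None 0 [219.4944 170.9952] 0.97
tools [(442.8, -75.5, 115.4, 38.2, -11.8), (445.1, 87.9, 107.2, 36.1, -20.5), (453.6, 11.2, 144.3, 39.4, -3.3), (605.2, -6.2, 138.9, 23.7, -11.3), (686.2, -54.4, 120.9, 7.8, -88.2), (596.4, 121.0, 176.8, 17.6, 3.0)]
bin [(437.6, 281.9, 193.2, 179.0, -7.4)]
dryer [(476.5, -285.0, 313.3, 188.8, -2.8)]
turret [(574.2, -300.6, 22.0, 14.4, -9.6), (576.9, -280.5, 23.6, 16.2, 7.7)]
grip top [(591.1, 276.1, 29.3, 28.5, 26.1)]
cam [0.36457682 0.0093193  1.17375498]
```

View pics/c1.png

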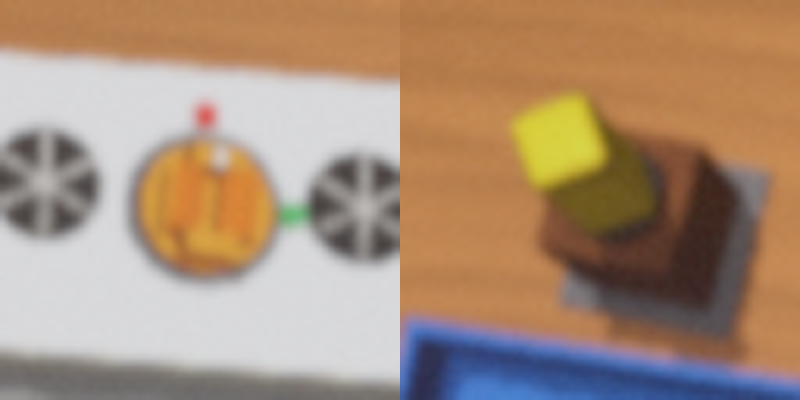

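The selector pointer sits slightly clockwise of the red dot. The grip's flats are clearly rotated in the crop. I'll start with the wooden rib.

```bash
python3 - <<'E'
from h import *
plan([(.443,-.0755,.15,78.2,.3,None),(.443,-.0755,.05,78.2,.3,None),(.443,-.0755,.016,78.2,.3,2),(.443,-.0755,.016,78.2,1,5),(.443,-.0755,.15,78.2,1,None)])
E
```

```text
[[0.3, 0.61, -0.65, 0.15, 0.0, 0.0, 0.41], [0.3, 0.59, -0.68, 0.15, 0.0, 0.0, 0.41], [0.3, 0.56, -0.71, 0.15, 0.0, 0.0, 0.41], [0.3, 0.52, -0.73, 0.15, 0.0, 0.0, 0.41], [0.3, 0.49, -0.75, 0.16, 0.0, 0.0, 0.41], [0.3, 0.46, -0.77, 0.15, 0.0, 0.0, 0.41], [0.3, 0.43, -0.79, 0.16, 0.0, 0.0, 0.41], [0.3, 0.39, -0.81, 0.15, 0.0, 0.0, 0.41]]
[[0.3, 0.36, -0.82, 0.16, 0.0, 0.0, 0.41], [0.3, 0.32, -0.84, 0.15, 0.0, 0.0, 0.41], [0.3, 0.29, -0.85, 0.16, 0.0, 0.0, 0.42], [0.3, 0.25, -0.86, 0.15, 0.0, 0.0, 0.41], [0.3, 0.21, -0.87, 0.16, 0.0, 0.0, 0.42], [0.3, 0.17, -0.88, 0.15, 0.0, 0.0, 0.41], [0.3, 0.14, -0.89, 0.16, 0.0, 0.0, 0.42], [0.3, 0.0, 0.0, 0.83, 0.0, 0.0, 0.0]]
[[0.3, 0.0, 0.0, 0.83, 0.0, 0.0, 0.0], [0.3, 0.0, 0.0, 0.84, 0.0, 0.0, 0.0], [0.3, 0.0, 0.0, 0.42, 0.0, 0.0, 0.0], [0.3, 0.0, 0.0, 0.43, 0.0, 0.0, 0.0], [1, 0.0, 0.0, 0.0, 0.0, 0.0, 0.0], [1, 0.0, 0.0, 0.0, 0.0, 0.0, 0.0], [1, 0.0, 0.0, 0.0, 0.0, 0.0, 0.0], [1, 0.0, 0.0, 0.0, 0.0, 0.0, 0.0]]
[[1, 0.0, 0.0, 0.0, 0.0, 0.0, 0.0], [1, 0.0, 0.0, -0.84, 0.0, 0.0, 0.0], [1, 0.0, 0.0, -0.84, 0.0, 0.0, 0.0], [1, 0.0, 0.0, -0.84, 0.0, 0.0, 0.0], [1, 0.0, 0.0, -0.83, 0.0, 0.0, 0.0]]
```

Emit:
arm_command --pt "0.3 0.6 -0.65 0.15 0 0 0.4" --pt "0.3 0.6 -0.68 0.15 0 0 0.4" --pt "0.3 0.56 -0.71 0.15 0 0 0.4" --pt "0.3 0.52 -0.73 0.15 0 0 0.4" --pt "0.3 0.5 -0.75 0.15 0 0 0.4" --pt "0.3 0.46 -0.77 0.15 0 0 0.4" --pt "0.3 0.43 -0.8 0.15 0 0 0.4" --pt "0.3 0.4 -0.8 0.15 0 0 0.4" --grip_force 40

```text
time_s: 2.67
position: [0.3655, -0.3123, 0.1942]
ee_rot: [0.0, 0.999, 0.052, 0.0]
force: [0.1, 0.1, 0.7]
finger_gap: 0.698
grasp_force: 0.0
```

Emit:
arm_command --pt "0.3 0.36 -0.82 0.15 0 0 0.4" --pt "0.3 0.32 -0.84 0.15 0 0 0.4" --pt "0.3 0.3 -0.85 0.15 0 0 0.4" --pt "0.3 0.25 -0.86 0.15 0 0 0.4" --pt "0.3 0.2 -0.87 0.15 0 0 0.4" --pt "0.3 0.17 -0.88 0.15 0 0 0.4" --pt "0.3 0.14 -0.89 0.15 0 0 0.4" --pt "0.3 0 0 0 0 0 0"

```text
time_s: 3.33
position: [0.4399, -0.069, 0.1511]
ee_rot: [-0.001, 0.996, -0.091, -0.001]
force: [-0.4, 0.6, -0.4]
finger_gap: 0.7
grasp_force: 0.0
```

```bash
python3 - <<'E'
from h import *
print(pose()[0]["joints"].round(2),pose()[0]["finger_gap"])
t=robot.capture("top");s=robot.capture("side")
f=t["frame"].astype(int);M=np.zeros(f.shape[:2],bool);M[168:300,205:305]=1
print(rects(t,M&(f[...,0]>110),.014))
plan([(.443,-.0755,.05,78.2,.3,None),(.443,-.0755,.016,78.2,.3,2),(.443,-.0755,.016,78.2,1,4)])
E
```

```text
[-0.41 -0.14  2.14  0.    1.15  1.34] 0.7000495100191715
[(445.2, 88.0, 107.1, 36.1, -20.7), (491.6, -94.4, 77.1, 72.4, 66.7), (456.9, -25.6, 179.6, 117.0, 1.7), (605.2, -6.1, 138.9, 23.9, -11.3), (686.2, -54.4, 120.9, 7.8, -88.2), (596.4, 121.0, 176.8, 17.6, 3.0)]
[[0.3, 0.03, 0.02, 0.85, 0.0, 0.0, 0.07], [0.3, 0.03, 0.01, 0.85, 0.0, 0.0, 0.07], [0.3, 0.03, 0.02, 0.85, 0.0, 0.0, 0.07], [0.3, 0.0, 0.0, 0.43, 0.0, 0.0, 0.0], [0.3, 0.0, 0.0, 0.42, 0.0, 0.0, 0.0], [1, 0.0, 0.0, 0.0, 0.0, 0.0, 0.0], [1, 0.0, 0.0, 0.0, 0.0, 0.0, 0.0], [1, 0.0, 0.0, 0.0, 0.0, 0.0, 0.0]]
[[1, 0.0, 0.0, 0.0, 0.0, 0.0, 0.0]]
```

Emit:
arm_command --pt "0.3 0.03 0.02 0.85 0 0 0.07" --pt "0.3 0.03 0.01 0.85 0 0 0.07" --pt "0.3 0.03 0.02 0.85 0 0 0.07" --pt "0.3 0 0 0.43 0 0 0" --pt "0.3 0 0 0.42 0 0 0" --pt "0.3 0 0 0 0 0 0" --pt "0.7 0 0 0 0 0 0" --pt "1 0 0 0 0 0 0"

```text
time_s: 4.1
position: [0.4441, -0.0779, 0.0175]
ee_rot: [0.0, 0.994, -0.105, 0.001]
force: [0.0, 0.2, 0.6]
finger_gap: 0.425
grasp_force: 0.6
```

Emit:
arm_command --pt "1 0 0 0 0 0 0" --pt "1 0 0 0 0 0 0" --pt "1 0 0 0 0 0 0" --pt "1 0 0 0 0 0 0" --pt "1 0 0 -0.8 0 0 0" --pt "1 0 0 -0.9 0 0 0" --pt "1 0 0 -0.9 0 0 0" --pt "1 0 0 0 0 0 0"

```text
time_s: 4.77
position: [0.4477, -0.0785, 0.1278]
ee_rot: [0.002, 0.995, -0.104, 0.007]
force: [1.2, -0.7, 0.7]
finger_gap: 0.387
grasp_force: 40.2
```

```bash
cat > b.py <<'E'
import sys
from h import *
# place(frame, lx, ly, drop z, yaw): bin centre/yaw
def place(fr,lx,ly,z,og,zc=.125,via=[]):
    cx,cy,a={"bin":(.4385,.282,-7.4),"tray":(.4225,-.2835,-2.8)}[fr]
    c,s=np.cos(np.radians(a)),np.sin(np.radians(a));x,y=cx+c*lx-s*ly,cy+s*lx+c*ly
    print("target",x,y);plan([(*v,None,1,None) for v in via]+[(x,y,zc,a+90,1,None),(x,y,zc,a+90,1,1),(x,y,z,a+90,1,4),(x,y,z,None,1,1),(x,y,z,None,og,4),(x,y,zc,None,og,None)])
E
python3 -c "
from b import *
place('bin',0,.045,.032,.5)"
```

```text
target 0.4442958018459903 0.326625202307239
[[1, -0.2, -0.9, 0.0, 0.0, -0.01, -0.07], [1, -0.19, -0.9, 0.0, 0.0, -0.01, -0.07], [1, -0.19, -0.9, 0.0, 0.0, -0.01, -0.07], [1, -0.18, -0.9, 0.0, 0.0, -0.01, -0.07], [1, -0.17, -0.91, 0.0, 0.0, -0.01, -0.07], [1, -0.17, -0.91, 0.0, 0.01, -0.01, -0.07], [1, -0.16, -0.91, 0.0, 0.0, -0.01, -0.07], [1, -0.15, -0.91, 0.01, 0.01, -0.02, -0.07]]
[[1, -0.14, -0.91, 0.01, 0.0, -0.01, -0.07], [1, -0.14, -0.9, 0.0, 0.01, -0.02, -0.07], [1, -0.13, -0.91, 0.01, 0.0, -0.01, -0.06], [1, 0.0, 0.0, 0.0, 0.0, 0.0, 0.0], [1, 0.0, 0.0, 0.58, 0.0, 0.0, 0.0], [1, 0.0, 0.0, 0.58, 0.0, 0.0, 0.0], [1, 0.0, 0.0, 0.58, 0.0, 0.0, 0.0], [1, 0.0, 0.0, 0.58, 0.0, 0.0, 0.0]]
[[1, 0.0, 0.0, 0.0, 0.0, 0.0, 0.0], [0.5, 0.0, 0.0, 0.0, 0.0, 0.0, 0.0], [0.5, 0.0, 0.0, 0.0, 0.0, 0.0, 0.0], [0.5, 0.0, 0.0, 0.0, 0.0, 0.0, 0.0], [0.5, 0.0, 0.0, 0.0, 0.0, 0.0, 0.0], [0.5, 0.0, 0.0, -0.77, 0.0, 0.0, 0.0], [0.5, 0.0, 0.0, -0.78, 0.0, 0.0, 0.0], [0.5, 0.0, 0.0, -0.77, 0.0, 0.0, 0.0]]
```

Emit:
arm_command --pt "1 -0.2 -0.9 0 0 0 -0.07" --pt "1 -0.2 -0.9 0 0 0 -0.07" --pt "1 -0.2 -0.9 0 0 0 -0.07" --pt "1 -0.2 -0.9 0 0 0 -0.07" --pt "1 -0.17 -0.9 0 0 0 -0.07" --pt "1 -0.17 -0.9 0 0 0 -0.07" --pt "1 -0.16 -0.9 0 0 0 -0.07" --pt "1 -0.15 -0.9 0 0 0 -0.07"

```text
time_s: 5.43
position: [0.4381, 0.2191, 0.1203]
ee_rot: [-0.0, 0.997, -0.075, 0.0]
force: [0.9, -0.5, -0.5]
finger_gap: 0.384
grasp_force: 40.2
```

Emit:
arm_command --pt "1 -0.14 -0.9 0 0 0 -0.07" --pt "1 -0.14 -0.9 0 0 0 -0.07" --pt "1 -0.13 -0.9 0 0 0 -0.06" --pt "1 0 0 0 0 0 0" --pt "1 0 0 0.5 0 0 0" --pt "1 0 0 0 0 0 0"

```text
time_s: 5.93
position: [0.4357, 0.3258, 0.0973]
ee_rot: [0.001, 0.998, -0.064, -0.002]
force: [-1.2, -1.1, -1.6]
finger_gap: 0.384
grasp_force: 40.3
```

```bash
python3 -c "
from b import *
print(pose()[1],robot.get_state()['joints'].round(2))
place('bin',0,.045,.032,.5)"
```

```text
[0.43565654 0.32582037 0.09726802] [ 0.43  0.18  1.92 -0.    1.04  2.13]
target 0.4442958018459903 0.326625202307239
[[1, 0.21, -0.05, -0.69, 0.03, 0.04, 0.01], [1, 0.0, 0.0, 0.0, 0.0, 0.0, 0.0], [1, 0.0, 0.0, 0.58, 0.0, 0.0, 0.0], [1, 0.0, 0.0, 0.58, 0.0, 0.0, 0.0], [1, 0.0, 0.0, 0.58, 0.0, 0.0, 0.0], [1, 0.0, 0.0, 0.58, 0.0, 0.0, 0.0], [1, 0.0, 0.0, 0.0, 0.0, 0.0, 0.0], [0.5, 0.0, 0.0, 0.0, 0.0, 0.0, 0.0]]
[[0.5, 0.0, 0.0, 0.0, 0.0, 0.0, 0.0], [0.5, 0.0, 0.0, 0.0, 0.0, 0.0, 0.0], [0.5, 0.0, 0.0, 0.0, 0.0, 0.0, 0.0], [0.5, 0.0, 0.0, -0.77, 0.0, 0.0, 0.0], [0.5, 0.0, 0.0, -0.78, 0.0, 0.0, 0.0], [0.5, 0.0, 0.0, -0.77, 0.0, 0.0, 0.0]]
```

Emit:
arm_command --pt "1 0.2 -0.05 0.4 0 0 0" --pt "1 0 0 0.4 0 0 0" --pt "1 0 0 0.4 0 0 0" --pt "1 0 0 0.4 0 0 0" --pt "1 0 0 0 0 0 0" --pt "0.5 0 0 0 0 0 0" --pt "0.5 0 0 0 0 0 0" --pt "0.5 0 0 0 0 0 0"

```text
time_s: 6.6
position: [0.4472, 0.3276, 0.0378]
ee_rot: [-0.001, 0.998, -0.065, 0.001]
force: [0.3, -0.5, -0.1]
finger_gap: 0.499
grasp_force: 0.0
```

Emit:
arm_command --pt "0.5 0 0 -0.9 0 0 0" --pt "0.5 0 0 -0.9 0 0 0" --pt "0.5 0 0 -0.9 0 0 0" --pt "0.5 0 0.8 0 0 0 0" --pt "0.4 0 0.9 0 0 0 0" --pt "0.4 0 0.9 0 0 0 0" --pt "0.4 0 0 0 0 0 0"

```text
time_s: 7.18
position: [0.4322, 0.2205, 0.1451]
ee_rot: [0.001, 0.998, -0.067, 0.0]
force: [-0.8, -0.1, -0.4]
finger_gap: 0.601
grasp_force: 0.0
```

```bash
python3 - <<'E'
from h import *
t=robot.capture("top")
f=t["frame"].astype(int);M=np.zeros(f.shape[:2],bool);M[168:300,205:305]=1
print(rects(t,M&(f[...,0]>110),.014))
B=np.zeros(f.shape[:2],bool);B[220:310,85:180]=1
print(rects(t,B&(f[...,0]>130),.02))
x,y,yw=.595,-.004,78.7
plan([(x,y,.12,yw,.4,None),(x,y,.12,yw,.4,1),(x,y,.05,yw,.4,None),(x,y,.017,yw,.4,2),(x,y,.017,yw,1,5),(x,y,.12,yw,1,None)])
E
```

```text
[(445.2, 88.1, 107.1, 36.1, -20.8), (453.6, 11.2, 144.3, 39.4, -3.3), (605.2, -6.1, 138.9, 23.9, -11.3), (686.1, -53.2, 123.4, 7.8, -88.2), (596.4, 121.0, 176.8, 17.6, 3.0)]
[(363.5, 247.1, 23.2, 18.9, 4.3), (396.9, 330.7, 32.9, 16.4, -88.3), (470.2, 336.2, 109.7, 25.6, -76.3), (538.3, 219.0, 59.1, 19.7, -88.3), (525.6, 396.0, 46.3, 34.4, -88.3)]
[[0.4, 0.6, 0.63, 0.08, 0.0, 0.0, 0.08], [0.4, 0.6, 0.63, 0.08, 0.0, 0.0, 0.08], [0.4, 0.61, 0.62, 0.08, 0.0, 0.0, 0.07], [0.4, 0.61, 0.62, 0.08, 0.0, 0.0, 0.08], [0.4, 0.62, 0.61, 0.08, 0.0, 0.0, 0.07], [0.4, 0.62, 0.61, 0.08, 0.0, -0.01, 0.08], [0.4, 0.62, 0.61, 0.08, 0.0, 0.0, 0.07], [0.4, 0.63, 0.6, 0.08, -0.01, -0.01, 0.08]]
[[0.4, 0.0, 0.0, 0.0, 0.0, 0.0, 0.0], [0.4, 0.0, 0.0, 0.87, 0.0, 0.0, 0.0], [0.4, 0.0, 0.0, 0.88, 0.0, 0.0, 0.0], [0.4, 0.0, 0.0, 0.41, 0.0, 0.0, 0.0], [0.4, 0.0, 0.0, 0.41, 0.0, 0.0, 0.0], [1, 0.0, 0.0, 0.0, 0.0, 0.0, 0.0], [1, 0.0, 0.0, 0.0, 0.0, 0.0, 0.0], [1, 0.0, 0.0, 0.0, 0.0, 0.0, 0.0]]
[[1, 0.0, 0.0, 0.0, 0.0, 0.0, 0.0], [1, 0.0, 0.0, 0.0, 0.0, 0.0, 0.0], [1, 0.0, 0.0, -0.86, 0.0, 0.0, 0.0], [1, 0.0, 0.0, -0.86, 0.0, 0.0, 0.0], [1, 0.0, 0.0, -0.85, 0.0, 0.0, 0.0]]
```

Emit:
arm_command --pt "0.4 0.6 0.63 0.08 0 0 0.08" --pt "0.4 0.6 0.63 0.08 0 0 0.08" --pt "0.4 0.6 0.62 0.08 0 0 0.08" --pt "0.4 0.6 0.62 0.08 0 0 0.08" --pt "0.4 0.62 0.6 0.08 0 0 0.07" --pt "0.4 0.62 0.6 0.08 0 0 0.07" --pt "0.4 0.62 0.6 0.08 0 0 0.07" --pt "0.4 0.62 0.6 0.08 0 0 0.08"

```text
time_s: 7.9
position: [0.5964, -0.001, 0.1195]
ee_rot: [-0.0, 0.995, -0.097, 0.001]
force: [0.4, 0.6, 0.7]
finger_gap: 0.6
grasp_force: 0.0
```

Emit:
arm_command --pt "0.4 0 0 0 0 0 0" --pt "0.4 0 0 0.8 0 0 0" --pt "0.4 0 0 0 0 0 0"

```text
time_s: 8.15
position: [0.5923, 0.0006, 0.0828]
ee_rot: [-0.0, 0.995, -0.097, -0.004]
force: [-1.7, 0.0, -1.8]
finger_gap: 0.597
grasp_force: 0.0
```

```bash
python3 - <<'E'
from h import *
print(pose()[1])
x,y,yw=.595,-.004,78.7
plan([(x,y,.05,yw,.4,None),(x,y,.017,yw,.4,2)])
E
```

```text
[5.92258382e-01 5.76636899e-04 8.27723986e-02]
[[0.4, 0.1, 0.1, 0.82, 0.0, 0.07, 0.03], [0.4, 0.0, 0.0, 0.41, 0.0, 0.0, 0.0], [0.4, -0.01, 0.0, 0.41, 0.0, 0.0, 0.0]]
```

Emit:
arm_command --pt "0.4 0.05 0.1 0.8 0 0 0" --pt "0.4 0 0 0.4 0 0 0" --pt "0.4 0 0 0.4 0 0 0" --pt "0.4 0 0 0 0 0 0" --pt "1 0 0 0 0 0 0" --pt "1 0 0 0 0 0 0" --pt "1 0 0 0 0 0 0" --pt "1 0 0 0 0 0 0"

```text
time_s: 8.82
position: [0.5972, -0.0044, 0.0248]
ee_rot: [-0.0, 0.995, -0.097, 0.002]
force: [-0.6, 1.6, 4.4]
finger_gap: 0.213
grasp_force: 39.6
```

Emit:
arm_command --pt "1 0 0 0 0 0 0" --pt "1 0 0 0 0 0 0" --pt "1 0 0 -0.9 0 0 0" --pt "1 0 0 -0.9 0 0 0" --pt "1 0 0 -0.9 0 0 0" --pt "1 0 0 0 0 0 0"

```text
time_s: 9.32
position: [0.6008, -0.0054, 0.1398]
ee_rot: [0.001, 0.995, -0.097, 0.008]
force: [0.9, -0.4, 0.8]
finger_gap: 0.212
grasp_force: 39.3
```

```bash
python3 -c "
from b import *
place('bin',-.01,-.045,.034,.6,via=[(.52,.08,.125)])"
```

```text
target 0.4227874865301788 0.23866275365853654
[[1, -0.6, -0.43, 0.08, 0.0, 0.0, 0.0], [1, -0.6, -0.43, 0.08, 0.0, 0.0, 0.0], [1, -0.6, -0.42, 0.09, 0.0, 0.0, 0.0], [1, -0.6, -0.43, 0.08, 0.0, 0.0, 0.0], [1, -0.63, -0.68, -0.01, 0.0, -0.03, -0.12], [1, -0.62, -0.69, -0.01, 0.0, -0.03, -0.12], [1, -0.61, -0.7, 0.0, 0.0, -0.03, -0.13], [1, -0.6, -0.71, 0.0, 0.0, -0.03, -0.12]]
[[1, -0.6, -0.72, -0.01, 0.01, -0.03, -0.13], [1, 0.0, 0.0, 0.0, 0.0, 0.0, 0.0], [1, 0.0, 0.0, 0.57, 0.0, 0.0, 0.0], [1, 0.0, 0.0, 0.57, 0.0, 0.0, 0.0], [1, 0.0, 0.0, 0.57, 0.0, 0.0, 0.0], [1, 0.0, 0.0, 0.57, 0.0, 0.0, 0.0], [1, 0.0, 0.0, 0.0, 0.0, 0.0, 0.0], [0.6, 0.0, 0.0, 0.0, 0.0, 0.0, 0.0]]
[[0.6, 0.0, 0.0, 0.0, 0.0, 0.0, 0.0], [0.6, 0.0, 0.0, 0.0, 0.0, 0.0, 0.0], [0.6, 0.0, 0.0, 0.0, 0.0, 0.0, 0.0], [0.6, 0.0, 0.0, -0.76, 0.0, 0.0, 0.0], [0.6, 0.0, 0.0, -0.76, 0.0, 0.0, 0.0], [0.6, 0.0, 0.0, -0.76, 0.0, 0.0, 0.0]]
```

Emit:
arm_command --pt "1 -0.6 -0.43 0.08 0 0 0" --pt "1 -0.6 -0.43 0.08 0 0 0" --pt "1 -0.6 -0.43 0.08 0 0 0" --pt "1 -0.6 -0.43 0.08 0 0 0" --pt "1 -0.63 -0.68 0 0 0 -0.12" --pt "1 -0.62 -0.7 0 0 0 -0.12" --pt "1 -0.6 -0.7 0 0 0 -0.12" --pt "1 -0.6 -0.7 0 0 0 -0.12"

```text
time_s: 9.98
position: [0.4367, 0.2092, 0.1183]
ee_rot: [-0.0, 0.997, -0.072, 0.001]
force: [0.2, -0.1, -0.7]
finger_gap: 0.212
grasp_force: 39.3
```

Emit:
arm_command --pt "1 -0.6 -0.72 0 0 0 -0.12" --pt "1 0 0 0 0 0 0" --pt "1 0 0 0.5 0 0 0" --pt "1 0 0 0 0 0 0"

```text
time_s: 10.32
position: [0.4161, 0.2398, 0.0958]
ee_rot: [0.001, 0.998, -0.065, -0.002]
force: [-0.7, -0.5, -2.0]
finger_gap: 0.21
grasp_force: 39.3
```

```bash
python3 -c "
from b import *
print(pose()[1])
place('bin',-.01,-.045,.036,.6)"
```

```text
[0.41605063 0.23984214 0.09582314]
target 0.4227874865301788 0.23866275365853654
[[1, 0.17, 0.01, -0.73, 0.02, 0.03, 0.0], [1, 0.0, 0.0, 0.0, 0.0, 0.0, 0.0], [1, 0.0, 0.0, 0.56, 0.0, 0.0, 0.0], [1, 0.0, 0.0, 0.56, 0.0, 0.0, 0.0], [1, 0.0, 0.0, 0.55, 0.0, 0.0, 0.0], [1, 0.0, 0.0, 0.56, 0.0, 0.0, 0.0], [1, 0.0, 0.0, 0.0, 0.0, 0.0, 0.0], [0.6, 0.0, 0.0, 0.0, 0.0, 0.0, 0.0]]
[[0.6, 0.0, 0.0, 0.0, 0.0, 0.0, 0.0], [0.6, 0.0, 0.0, 0.0, 0.0, 0.0, 0.0], [0.6, 0.0, 0.0, 0.0, 0.0, 0.0, 0.0], [0.6, 0.0, 0.0, -0.74, 0.0, 0.0, 0.0], [0.6, 0.0, 0.0, -0.74, 0.0, 0.0, 0.0], [0.6, 0.0, 0.0, -0.75, 0.0, 0.0, 0.0]]
```

Emit:
arm_command --pt "1 0.1 0 0.4 0 0 0" --pt "1 0 0 0.4 0 0 0" --pt "1 0 0 0.4 0 0 0" --pt "1 0 0 0.25 0 0 0" --pt "1 0 0 0 0 0 0" --pt "0.6 0 0 0 0 0 0" --pt "0.6 0 0 0 0 0 0" --pt "0.6 0 0 0 0 0 0"

```text
time_s: 10.98
position: [0.423, 0.2397, 0.0411]
ee_rot: [-0.0, 0.998, -0.066, 0.001]
force: [0.8, -0.1, -0.4]
finger_gap: 0.4
grasp_force: 0.0
```

Emit:
arm_command --pt "0.6 0 0 -0.9 0 0 0" --pt "0.6 0 0 -0.9 0 0 0" --pt "0.6 0 0 -0.6 0 0 0" --pt "0.3 0 0.9 0 0 0 0" --pt "0.3 0 0.9 0 0 0 0" --pt "0.3 0 0.9 0 0 0 0" --pt "0.3 0 0.9 0 0 0 0" --pt "0.3 0 0 0 0 0 0"

```text
time_s: 11.65
position: [0.4032, 0.0926, 0.1368]
ee_rot: [0.001, 0.998, -0.068, 0.001]
force: [-1.2, 0.1, -0.3]
finger_gap: 0.699
grasp_force: 0.0
```

```bash
python3 - <<'E'
from h import *
t=robot.capture("top")
f=t["frame"].astype(int);M=np.zeros(f.shape[:2],bool);M[168:300,205:305]=1
print(rects(t,M&(f[...,0]>110),.014))
x,y,yw=.478,.010,86.7
plan([(x,y,.10,yw,.3,None),(x,y,.10,yw,.3,1),(x,y,.018,yw,.3,4)])
E
```

```text
[(411.1, 66.0, 95.8, 20.0, -4.2), (424.4, 101.9, 71.4, 38.6, 2.5), (483.0, 76.1, 30.6, 25.9, -42.8), (455.1, -16.5, 144.8, 39.3, -3.1), (686.2, -57.0, 115.9, 7.8, -88.2), (596.4, 121.0, 176.8, 17.6, 3.0)]
[[0.3, 0.53, 0.46, 0.23, 0.0, -0.01, -0.19], [0.3, 0.52, 0.47, 0.23, 0.0, 0.0, -0.19], [0.3, 0.52, 0.48, 0.23, 0.0, -0.01, -0.19], [0.3, 0.5, 0.49, 0.24, 0.0, 0.0, -0.18], [0.3, 0.0, 0.0, 0.0, 0.0, 0.0, 0.0], [0.3, 0.0, 0.0, 0.51, 0.0, 0.0, 0.0], [0.3, 0.0, 0.0, 0.51, 0.0, 0.0, 0.0], [0.3, 0.0, 0.0, 0.51, 0.0, 0.0, 0.0]]
[[0.3, 0.0, 0.0, 0.52, 0.0, 0.0, 0.0]]
```

The paddle was knocked 28 mm in −y, so I'm retargeting.

```bash
python3 - <<'E'
from h import *
x,y,yw=.479,-.0178,86.9
plan([(x,y,.10,yw,.3,None),(x,y,.10,yw,.3,1)])
E
```

```text
[[0.3, 0.56, 0.63, 0.23, 0.0, -0.01, -0.2], [0.3, 0.55, 0.64, 0.23, 0.0, 0.0, -0.19], [0.3, 0.54, 0.66, 0.23, 0.0, -0.01, -0.2], [0.3, 0.52, 0.66, 0.24, 0.0, 0.0, -0.19], [0.3, 0.0, 0.0, 0.0, 0.0, 0.0, 0.0]]
```

Emit:
arm_command --pt "0.3 0.55 0.63 0.2 0 0 -0.2" --pt "0.3 0.55 0.64 0.2 0 0 -0.2" --pt "0.3 0.54 0.66 0.2 0 0 -0.2" --pt "0.3 0.52 0.66 0.3 0 0 -0.2" --pt "0.3 0 0 0 0 0 0" --pt "0.3 0 0 0.8 0 0 0" --pt "0.3 0 0 0 0 0 0" --pt "0.3 0 0 0 0 0 0"

```text
time_s: 12.37
position: [0.4776, -0.0137, 0.0669]
ee_rot: [-0.001, 1.0, -0.023, -0.002]
force: [-0.3, -0.1, -0.8]
finger_gap: 0.701
grasp_force: 0.0
```

```bash
python3 - <<'E'
from h import *
x,y,yw=.479,-.0178,86.9
print(pose()[1])
plan([(x,y,.018,yw,.3,4)])
E
```

```text
[ 0.47755067 -0.01367771  0.06693623]
[[0.3, 0.01, 0.03, 0.31, 0.0, 0.01, 0.02], [0.3, 0.01, 0.02, 0.3, 0.0, 0.01, 0.02], [0.3, 0.01, 0.03, 0.31, -0.01, 0.01, 0.02], [0.3, 0.01, 0.02, 0.3, 0.0, 0.01, 0.02]]
```

Emit:
arm_command --pt "0.3 0.02 0.1 0.4 0 0 0.04" --pt "0.3 0 0 0.4 0 0 0.04" --pt "0.3 0 0 0.4 0 0 0" --pt "0.3 0 0 0 0 0 0" --pt "1 0 0 0 0 0 0" --pt "1 0 0 0 0 0 0" --pt "1 0 0 0 0 0 0" --pt "1 0 0 0 0 0 0"

```text
time_s: 13.03
position: [0.481, -0.0191, 0.0219]
ee_rot: [0.0, 1.0, -0.028, 0.002]
force: [-1.6, 1.3, 7.5]
finger_gap: 0.406
grasp_force: 40.6
```

Emit:
arm_command --pt "1 0 0 0 0 0 0" --pt "1 0 0 0 0 0 0" --pt "1 0 0 -0.9 0 0 0" --pt "1 0 0 -0.9 0 0 0" --pt "1 0 0 -0.9 0 0 0" --pt "1 0 0 0 0 0 0"

```text
time_s: 13.53
position: [0.4845, -0.0202, 0.1361]
ee_rot: [0.002, 1.0, -0.028, 0.007]
force: [1.1, -0.7, -0.0]
finger_gap: 0.409
grasp_force: 40.4
```

```bash
python3 -c "
from b import *
place('bin',.025,0.002,.048,.45)"
```

```text
target 0.46354937025273235 0.2807634524103271
[[1, -0.12, -0.94, 0.03, 0.0, -0.02, 0.09], [1, -0.13, -0.93, 0.03, 0.0, -0.02, 0.09], [1, -0.13, -0.93, 0.03, 0.0, -0.02, 0.09], [1, -0.14, -0.93, 0.03, 0.01, -0.02, 0.09], [1, -0.15, -0.93, 0.03, 0.0, -0.02, 0.09], [1, -0.16, -0.93, 0.03, 0.01, -0.01, 0.09], [1, -0.17, -0.93, 0.04, 0.0, -0.02, 0.08], [1, -0.19, -0.93, 0.03, 0.01, -0.01, 0.09]]
[[1, 0.0, 0.0, 0.0, 0.0, 0.0, 0.0], [1, 0.0, 0.0, 0.48, 0.0, 0.0, 0.0], [1, 0.0, 0.0, 0.48, 0.0, 0.0, 0.0], [1, 0.0, 0.0, 0.48, 0.0, 0.0, 0.0], [1, 0.0, 0.0, 0.49, 0.0, 0.0, 0.0], [1, 0.0, 0.0, 0.0, 0.0, 0.0, 0.0], [0.45, 0.0, 0.0, 0.0, 0.0, 0.0, 0.0], [0.45, 0.0, 0.0, 0.0, 0.0, 0.0, 0.0]]
[[0.45, 0.0, 0.0, 0.0, 0.0, 0.0, 0.0], [0.45, 0.0, 0.0, 0.0, 0.0, 0.0, 0.0], [0.45, 0.0, 0.0, -0.64, 0.0, 0.0, 0.0], [0.45, 0.0, 0.0, -0.64, 0.0, 0.0, 0.0], [0.45, 0.0, 0.0, -0.65, 0.0, 0.0, 0.0]]
```

Emit:
arm_command --pt "1 -0.12 -0.93 0.03 0 0 0.09" --pt "1 -0.13 -0.93 0.03 0 0 0.09" --pt "1 -0.13 -0.93 0.03 0 0 0.09" --pt "1 -0.14 -0.93 0.03 0 0 0.09" --pt "1 -0.15 -0.93 0.03 0 0 0.09" --pt "1 -0.16 -0.93 0.03 0 0 0.09" --pt "1 -0.17 -0.93 0.03 0 0 0.09" --pt "1 -0.15 -0.93 0.03 0 0 0.09"

```text
time_s: 14.2
position: [0.4593, 0.2835, 0.1185]
ee_rot: [-0.0, 0.998, -0.065, 0.0]
force: [0.2, -0.8, -0.5]
finger_gap: 0.41
grasp_force: 40.4
```

Emit:
arm_command --pt "1 0 0 0 0 0 0" --pt "1 0 0 0.48 0 0 0" --pt "1 0 0 0.48 0 0 0" --pt "1 0 0 0.48 0 0 0" --pt "1 0 0 0.4 0 0 0" --pt "1 0 0 0 0 0 0" --pt "0.45 0 0 0 0 0 0" --pt "0.45 0 0 0 0 0 0"

```text
time_s: 14.87
position: [0.4609, 0.2817, 0.0459]
ee_rot: [-0.0, 0.998, -0.065, 0.001]
force: [0.3, -0.1, 0.2]
finger_gap: 0.549
grasp_force: 0.0
```

Emit:
arm_command --pt "0.45 0 0 0 0 0 0" --pt "0.45 0 0 -0.9 0 0 0" --pt "0.45 0 0 -0.9 0 0 0" --pt "0.45 0 0 -0.3 0 0 0" --pt "0.3 0 0.9 0 0 0 0" --pt "0.3 0 0.9 0 0 0 0" --pt "0.3 0 0.9 0 0 0 0" --pt "0.3 0 0 0 0 0 0"

```text
time_s: 15.53
position: [0.4457, 0.1706, 0.1294]
ee_rot: [0.001, 0.998, -0.068, 0.001]
force: [-0.4, -0.3, -0.5]
finger_gap: 0.697
grasp_force: 0.0
```

```bash
python3 - <<'E'
from h import *
t=robot.capture("top")
save(t,"c2.png",(160,250),90)
f=t["frame"].astype(int);M=np.zeros(f.shape[:2],bool);M[168:300,205:305]=1
print(rects(t,M&(f[...,0]>110),.014))
x,y,yw=.445,.089,69.3
plan([(x,y,.08,yw,.3,None),(x,y,.08,yw,.3,1)])
E
```

```text
[(446.1, 87.4, 105.0, 35.3, -20.7), (686.2, -57.0, 115.9, 7.8, -88.2), (597.6, 121.1, 174.4, 17.6, 3.0)]
[[0.3, 0.08, 0.69, 0.41, 0.0, -0.01, 0.72], [0.3, 0.14, 0.68, 0.42, 0.0, 0.0, 0.72], [0.3, 0.18, 0.67, 0.41, -0.01, -0.01, 0.72], [0.3, 0.0, 0.0, 0.0, 0.0, 0.0, 0.0]]
```

View pics/c2.png

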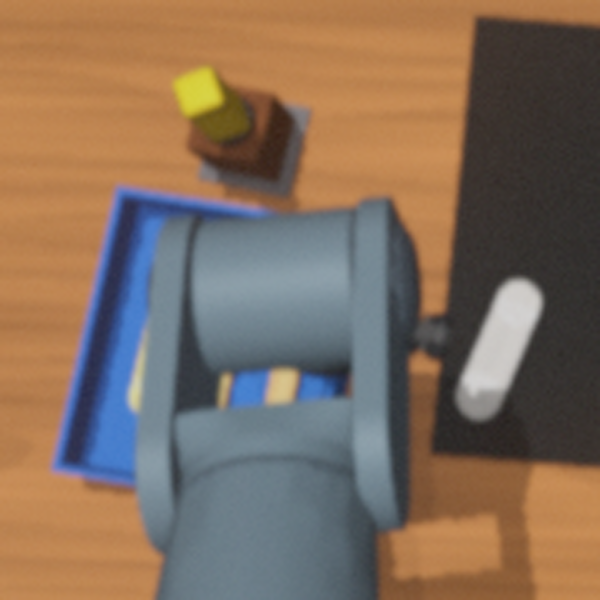

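The arm hides most of the bin, though some wooden tools show inside it. The steel rib at crop (500,345) hasn't moved.

Emit:
arm_command --pt "0.3 0.08 0.69 0.4 0 0 0.72" --pt "0.3 0.14 0.68 0.4 0 0 0.72" --pt "0.3 0.18 0.67 0.4 0 0 0.72" --pt "0.3 0 0 0 0 0 0" --pt "0.3 0 0 0 0 0 0"

```text
time_s: 16.0
position: [0.445, 0.0909, 0.0806]
ee_rot: [-0.0, 0.984, -0.178, -0.0]
force: [0.3, -0.0, -0.7]
finger_gap: 0.699
grasp_force: 0.0
```

```bash
python3 - <<'E'
from h import *
print(pose()[1])
x,y,yw=.446,.0885,69.3
plan([(x,y,.018,yw,.3,4)])
E
```

```text
[0.44496375 0.09088986 0.08060445]
[[0.3, 0.01, 0.01, 0.39, 0.0, 0.0, 0.01], [0.3, 0.01, 0.01, 0.39, 0.0, 0.0, 0.01], [0.3, 0.01, 0.01, 0.39, 0.0, 0.0, 0.0], [0.3, 0.02, 0.02, 0.4, 0.0, 0.0, 0.01]]
```

Emit:
arm_command --pt "0.3 0.03 0.05 0.4 0 0 0" --pt "0.3 0 0 0.4 0 0 0" --pt "0.3 0 0 0.4 0 0 0" --pt "0.3 0 0 0.4 0 0 0" --pt "0.3 0 0 0 0 0 0" --pt "1 0 0 0 0 0 0" --pt "1 0 0 0 0 0 0" --pt "1 0 0 0 0 0 0" --grip_force 60

```text
time_s: 16.67
position: [0.4468, 0.0892, 0.0186]
ee_rot: [-0.0, 0.984, -0.177, 0.001]
force: [-1.2, 1.3, 0.3]
finger_gap: 0.351
grasp_force: 59.5
```

Emit:
arm_command --pt "1 0 0 0 0 0 0" --pt "1 0 0 0 0 0 0" --pt "1 0 0 -0.9 0 0 0" --pt "1 0 0 -0.9 0 0 0" --pt "1 0 0 -0.9 0 0 0" --pt "1 0 0 0 0 0 0"

```text
time_s: 17.17
position: [0.4505, 0.0888, 0.1326]
ee_rot: [-0.001, 0.984, -0.177, 0.008]
force: [2.2, -0.5, -0.7]
finger_gap: 0.35
grasp_force: 60.6
```

```bash
python3 -c "
from b import *
place('tray',0,0,.032,.4)"
```

```text
target 0.4225 -0.2835
[[1, 0.26, 0.9, 0.02, 0.0, -0.01, -0.29], [1, 0.23, 0.9, 0.02, 0.0, -0.02, -0.29], [1, 0.2, 0.91, 0.02, 0.0, -0.01, -0.29], [1, 0.18, 0.92, 0.02, 0.0, -0.02, -0.3], [1, 0.15, 0.92, 0.02, 0.0, -0.01, -0.29], [1, 0.12, 0.93, 0.02, 0.0, -0.02, -0.3], [1, 0.09, 0.93, 0.01, -0.01, -0.01, -0.29], [1, 0.06, 0.93, 0.02, 0.0, -0.02, -0.3]]
[[1, 0.03, 0.93, 0.01, -0.01, -0.01, -0.29], [1, 0.01, 0.93, 0.02, 0.0, -0.02, -0.3], [1, 0.0, 0.0, 0.0, 0.0, 0.0, 0.0], [1, 0.0, 0.0, 0.58, 0.0, 0.0, 0.0], [1, 0.0, 0.0, 0.58, 0.0, 0.0, 0.0], [1, 0.0, 0.0, 0.58, 0.0, 0.0, 0.0], [1, 0.0, 0.0, 0.58, 0.0, 0.0, 0.0], [1, 0.0, 0.0, 0.0, 0.0, 0.0, 0.0]]
[[0.4, 0.0, 0.0, 0.0, 0.0, 0.0, 0.0], [0.4, 0.0, 0.0, 0.0, 0.0, 0.0, 0.0], [0.4, 0.0, 0.0, 0.0, 0.0, 0.0, 0.0], [0.4, 0.0, 0.0, 0.0, 0.0, 0.0, 0.0], [0.4, 0.0, 0.0, -0.77, 0.0, 0.0, 0.0], [0.4, 0.0, 0.0, -0.78, 0.0, 0.0, 0.0], [0.4, 0.0, 0.0, -0.77, 0.0, 0.0, 0.0]]
```

Emit:
arm_command --pt "1 0.26 0.9 0.02 0 0 -0.3" --pt "1 0.23 0.9 0.02 0 0 -0.3" --pt "1 0.2 0.9 0.02 0 0 -0.3" --pt "1 0.18 0.92 0.02 0 0 -0.3" --pt "1 0.15 0.92 0.02 0 0 -0.3" --pt "1 0.12 0.92 0.02 0 0 -0.3" --pt "1 0.09 0.92 0.02 0 0 -0.3" --pt "1 0.06 0.92 0.02 0 0 -0.3"

```text
time_s: 17.83
position: [0.4232, -0.2093, 0.1184]
ee_rot: [0.0, 0.999, -0.052, 0.0]
force: [0.6, 0.5, -2.2]
finger_gap: 0.349
grasp_force: 60.6
```

Emit:
arm_command --pt "1 0.03 0.93 0.02 0 0 -0.3" --pt "1 0 0.93 0.02 0 0 -0.3" --pt "1 0 0 0 0 0 0" --pt "1 0 0 0.6 0 0 0" --pt "1 0 0 0.6 0 0 0" --pt "1 0 0 0.6 0 0 0" --pt "1 0 0 0.4 0 0 0" --pt "1 0 0 0 0 0 0"

```text
time_s: 18.5
position: [0.4171, -0.2804, 0.0263]
ee_rot: [-0.002, 1.0, -0.022, -0.001]
force: [-0.0, 0.2, -2.5]
finger_gap: 0.352
grasp_force: 67.0
```

Emit:
arm_command --pt "1 0 0 0 0 0 0" --pt "0.4 0 0 0 0 0 0" --pt "0.4 0 0 0 0 0 0" --pt "0.4 0 0 0 0 0 0" --pt "0.4 0 0 -0.8 0 0 0" --pt "0.4 0 0 -0.9 0 0 0" --pt "0.4 0 0 -0.9 0 0 0" --pt "0.4 0 0 -0.9 0 0 0"

```text
time_s: 19.17
position: [0.4182, -0.2817, 0.171]
ee_rot: [0.0, 1.0, -0.021, 0.0]
force: [0.7, -0.7, 0.2]
finger_gap: 0.601
grasp_force: 0.0
```

Emit:
arm_command --pt "0.4 0 -0.9 -0.9 0 0 0" --pt "0.4 0 -0.9 0 0 0 0" --pt "0.4 0 -0.9 0 0 0 0" --pt "0.4 0 -0.9 0 0 0 0" --pt "0.4 0 -0.9 0 0 0 0" --pt "0.4 0 -0.9 0 0 0 0" --pt "0.4 0 0 0 0 0 0"

```text
time_s: 19.75
position: [0.4269, -0.0679, 0.1986]
ee_rot: [-0.001, 1.0, -0.019, 0.001]
force: [-0.8, -0.7, -0.1]
finger_gap: 0.598
grasp_force: 0.0
```

```bash
python3 - <<'E'
from h import *
print(pose()[0]["joints"].round(2))
t=robot.capture("top");s=robot.capture("side")
cv2.imwrite("pics/c3.png",cv2.resize(np.vstack([t["frame"][170:330,80:430,::-1],s["frame"][100:384,100:450,::-1]]),None,fx=1.3,fy=1.3))
E
```

```text
[-0.42 -0.25  2.13  0.    1.26  1.19]
```

View pics/c3.png

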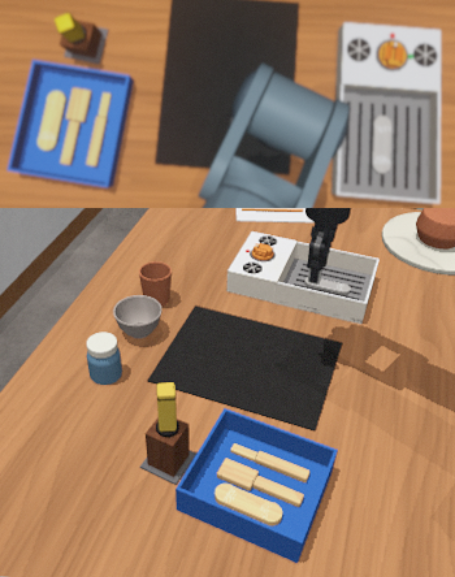

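All four are sorted: the three wooden tools are in the bin, the steel rib is in the tray and the mat is clear. Next I'll locate the driver grip, stand and turret by fitting silhouettes in both views.

```bash
cat > fit.py <<'E'
from h import *
from scipy.optimize import minimize
U=4
def box(hx,hy,z0,z1): return np.array([[i*hx,j*hy,z] for i in(-1,1) for j in(-1,1) for z in(z0,z1)])
def disc(r,z0,z1): return np.array([[r*np.cos(a),r*np.sin(a),z] for a in np.linspace(0,2*np.pi,40) for z in(z0,z1)])
def render(p,X):
    uv=np.array([proj(p,q) for q in X]);h=cv2.convexHull(np.round((uv*U+U/2-.5)*16).astype(np.int32))
    m=np.zeros((384*U,512*U),np.uint8);cv2.fillConvexPoly(m,h,1,shift=4);return m
def hullmask(m,roi):
    a=np.zeros(m.shape,np.uint8);u0,v0,u1,v1=roi;a[v0:v1,u0:u1]=m[v0:v1,u0:u1]
    a=cv2.morphologyEx(a,cv2.MORPH_OPEN,np.ones((2,2),np.uint8))
    cs=np.vstack([c for c in cv2.findContours(a,cv2.RETR_EXTERNAL,cv2.CHAIN_APPROX_NONE)[0] if len(c)>6])
    o=np.zeros_like(a);cv2.fillConvexPoly(o,cv2.convexHull(cs),1);return cv2.resize(o,None,fx=U,fy=U,interpolation=cv2.INTER_LINEAR)
def fit(views,pts,x0,step):
    """views: [(pic,mask)], params x,y,yaw(deg),dz"""
    def f(q):
        r=np.radians(q[2]) if len(q)>2 else 0;c,s=np.cos(r),np.sin(r)
        X=pts@np.array([[c,-s,0],[s,c,0],[0,0,1]]).T+[q[0]/1000,q[1]/1000,(q[3] if len(q)>3 else 0)/1000]
        e=0
        for p,m in views:
            g=render(p,X);e+=1-(g&m).sum()/max(1,(g|m).sum())
        return e
    x0=np.array(x0,float);S=np.vstack([x0]+[x0+np.eye(len(x0))[i]*step[i] for i in range(len(x0))])
    r=minimize(f,x0,method="Nelder-Mead",options=dict(initial_simplex=S,maxfev=150,xatol=.1,fatol=1e-4));return r.x.round(1),round(r.fun,3)
def hsv(p): return cv2.cvtColor(p["frame"],cv2.COLOR_RGB2HSV).astype(int)
def yellow(p):
    h=hsv(p);return ((h[...,0]>22)&(h[...,0]<36)&(h[...,1]>140)).astype(np.uint8)
def orange(p):
    h=hsv(p);return ((h[...,0]>4)&(h[...,0]<21)&(h[...,1]>150)&(h[...,2]>120)).astype(np.uint8)
E
python3 - <<'E'
from fit import *
t=robot.capture("top");s=robot.capture("side")
ta=hullmask(yellow(t),(110,160,165,215));sa=hullmask(yellow(s),(205,225,250,285))
g=box(.014,.014,.093,.178)
for y0 in(10,25,40,60,75): 
    print("grip both",fit([(t,ta),(s,sa)],g,(580,245,y0),(10,10,15)))
print("top only",fit([(t,ta)],g,(580,245,20,0),(10,10,15,5)),"side only",fit([(s,sa)],g,(580,245,20),(10,10,15)))
to=hullmask(orange(t),(365,195,400,226));so=hullmask(orange(s),(288,122,316,145))
d=disc(.025,.06,.081)
print("turret",fit([(t,to),(s,so)],d,(575,-290),(5,5)),fit([(t,to)],d,(575,-290),(5,5)),fit([(s,so)],d,(575,-290),(5,5)))
for n in("slot",):
    for k in range(2):
        a,pa=lm(t,n);b,pb=lm(s,n);print(tri([(t,a),(s,b)]))
cv2.imwrite("pics/c4.png",np.hstack([cv2.resize(t["frame"][195:229,363:402,::-1],(400,350),interpolation=cv2.INTER_CUBIC),cv2.resize(s["frame"][115:150,282:321,::-1],(400,350),interpolation=cv2.INTER_CUBIC)]))
E
```

```text
grip both (array([589.9, 278.7, -66.3]), np.float64(0.613))
grip both (array([589.9, 278.8,  23.9]), np.float64(0.613))
grip both (array([590. , 278.8,  24. ]), np.float64(0.613))
grip both (array([590.1, 278.2,  23.8]), np.float64(0.615))
grip both (array([590.1, 278.2,  23.7]), np.float64(0.615))
top only (array([593.4, 278.1,  47.6,  -3.5]), np.float64(0.48)) side only (array([589.4, 278.6,  21.7]), np.float64(0.093))
turret (array([ 572. , -289.7]), np.float64(0.588)) (array([ 573.9, -295.5]), np.float64(0.276)) (array([ 570.7, -287.5]), np.float64(0.305))
(array([ 0.57720471, -0.29763926,  0.0553737 ]), np.float64(0.0036595049046749353))
(array([ 0.57720471, -0.29763926,  0.0553737 ]), np.float64(0.0036595049046749353))
```

View pics/c4.png

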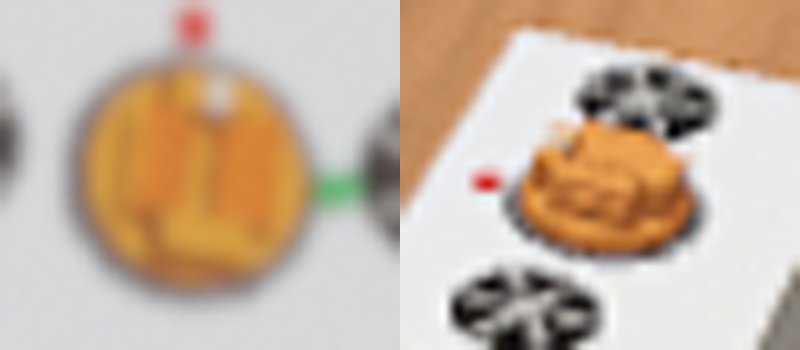

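Turret top: its outline is centred at about crop (196,172), with the pointer slightly clockwise of the red dot. The side-view grip fit agrees with the top-face rectangle: (590,277), yaw about 24°.

```bash
python3 - <<'E'
from h import *
t=robot.capture("top")
print("turret top centre",onplane(t,(381.7,211.3),.081))
x,y,yw=.590,.2775,24
plan([(.45,0,.26,None,.1,None),(x,y,.26,1024,.1,None),(x,y,.26,1024,.1,1)])
E
```

```text
turret top centre [ 0.57413573 -0.289024    0.081     ]
[[0.1, 0.16, -0.62, -0.52, 0.0, 0.0, 0.0], [0.1, 0.16, -0.62, -0.51, 0.0, 0.0, 0.0], [0.1, 0.17, -0.62, -0.52, 0.0, 0.0, 0.0], [0.1, 0.16, -0.35, 0.0, 0.0, 0.0, -0.97], [0.1, 0.19, -0.34, 0.0, 0.0, 0.0, -0.97], [0.1, 0.23, -0.32, 0.0, 0.0, 0.0, -0.97], [0.1, 0.26, -0.29, 0.0, 0.0, 0.0, -0.97], [0.1, 0.29, -0.26, 0.0, 0.0, 0.0, -0.97]]
[[0.1, 0.31, -0.23, 0.0, 0.0, 0.0, -0.97], [0.1, 0.33, -0.2, 0.0, 0.0, 0.0, -0.97], [0.1, 0.35, -0.16, 0.0, 0.0, 0.0, -0.97], [0.1, 0.37, -0.13, 0.0, 0.0, 0.0, -0.97], [0.1, 0.38, -0.09, 0.0, 0.0, 0.0, -0.97], [0.1, 0.38, -0.05, 0.0, 0.0, 0.0, -0.97], [0.1, 0.39, -0.01, 0.0, 0.0, 0.0, -0.97], [0.1, 0.39, 0.03, 0.0, 0.0, 0.0, -0.97]]
[[0.1, 0.38, 0.06, 0.0, 0.0, 0.0, -0.97], [0.1, 0.37, 0.1, 0.0, 0.0, 0.0, -0.97], [0.1, 0.36, 0.14, 0.0, 0.0, 0.0, -0.98], [0.1, 0.35, 0.18, 0.0, 0.0, 0.0, -0.97], [0.1, 0.33, 0.21, 0.0, 0.0, 0.0, -0.98], [0.1, 0.3, 0.25, 0.0, 0.0, 0.0, -0.97], [0.1, 0.28, 0.28, 0.0, 0.0, 0.0, -0.98], [0.1, 0.0, -0.01, 0.0, 0.0, 0.0, 0.0]]
```

Emit:
arm_command --pt "0.1 0.16 -0.62 -0.52 0 0 0" --pt "0.1 0.16 -0.62 -0.52 0 0 0" --pt "0.1 0.16 -0.62 -0.52 0 0 0" --pt "0.1 0.16 -0.35 0 0 0 -0.97" --pt "0.1 0.2 -0.34 0 0 0 -0.97" --pt "0.1 0.23 -0.32 0 0 0 -0.97" --pt "0.1 0.26 -0.3 0 0 0 -0.97" --pt "0.1 0.3 -0.26 0 0 0 -0.97"

```text
time_s: 20.87
position: [0.4857, 0.0713, 0.2605]
ee_rot: [-0.0, 0.973, 0.232, -0.0]
force: [-0.5, -0.1, -0.0]
finger_gap: 0.898
grasp_force: 0.0
```

Emit:
arm_command --pt "0.1 0.3 -0.23 0 0 0 -0.97" --pt "0.1 0.33 -0.2 0 0 0 -0.97" --pt "0.1 0.35 -0.16 0 0 0 -0.97" --pt "0.1 0.37 -0.13 0 0 0 -0.97" --pt "0.1 0.38 -0.1 0 0 0 -0.97" --pt "0.1 0.38 -0.05 0 0 0 -0.97" --pt "0.1 0.4 0 0 0 0 -0.97" --pt "0.1 0.4 0.03 0 0 0 -0.97"

```text
time_s: 21.53
position: [0.5419, 0.1825, 0.2603]
ee_rot: [-0.0, 0.802, 0.598, -0.0]
force: [0.1, -1.1, -0.5]
finger_gap: 0.899
grasp_force: 0.0
```

Emit:
arm_command --pt "0.1 0.38 0.06 0 0 0 -0.97" --pt "0.1 0.37 0.1 0 0 0 -0.97" --pt "0.1 0.36 0.14 0 0 0 -0.97" --pt "0.1 0.35 0.18 0 0 0 -0.97" --pt "0.1 0.33 0.2 0 0 0 -0.97" --pt "0.1 0.3 0.25 0 0 0 -0.97" --pt "0.1 0.28 0.28 0 0 0 -0.97" --pt "0.1 0 0 0 0 0 0"

```text
time_s: 22.2
position: [0.5904, 0.2811, 0.26]
ee_rot: [-0.0, 0.544, 0.839, 0.0]
force: [0.2, -0.1, -0.6]
finger_gap: 0.902
grasp_force: 0.0
```

```bash
python3 - <<'E'
from h import *
print(pose()[0]["joints"].round(2),pose()[1])
x,y,yw=.590,.2775,24
plan([(x,y,.23,yw,.1,2),(x,y,.135,yw,.1,4)])
E
```

```text
[ 0.27  0.24  1.53  0.    1.37 -0.15] [0.59038001 0.28111394 0.26002137]
[[0.1, -0.04, -0.02, 0.38, 0.0, 0.0, 0.01], [0.1, -0.04, -0.03, 0.37, 0.0, -0.01, 0.0], [0.1, 0.0, 0.0, 0.59, 0.0, 0.0, 0.0], [0.1, 0.0, 0.0, 0.6, 0.0, 0.0, 0.0], [0.1, 0.0, 0.0, 0.59, 0.0, 0.0, 0.0], [0.1, 0.0, 0.0, 0.6, 0.0, 0.0, 0.0]]
```

Emit:
arm_command --pt "0.1 -0.04 -0.02 0.38 0 0 0" --pt "0.1 -0.04 -0.03 0.37 0 0 0" --pt "0.1 0 0 0.6 0 0 0" --pt "0.1 0 0 0.6 0 0 0" --pt "0.1 0 0 0.6 0 0 0" --pt "0.1 0 0 0.6 0 0 0" --pt "0.1 0 0 0 0 0 0" --pt "0.1 0 0 0 0 0 0"

```text
time_s: 22.87
position: [0.5881, 0.2752, 0.1332]
ee_rot: [-0.001, 0.546, 0.838, -0.001]
force: [0.6, -0.1, 0.6]
finger_gap: 0.901
grasp_force: 0.0
```

Emit:
arm_command --pt "0.5 0 0 0 0 0 0" --pt "0.6 0 0 0 0 0 0" --pt "0.8 0 0 0 0 0 0" --pt "1 0 0 0 0 0 0" --pt "1 0 0 0 0 0 0" --pt "1 0 0 0 0 0 0" --pt "1 0 0 0 0 0 0" --pt "1 0 0 0 0 0 0" --grip_force 80

```text
time_s: 23.53
position: [0.5899, 0.2766, 0.1362]
ee_rot: [0.001, 0.545, 0.838, 0.001]
force: [0.7, 0.3, 6.1]
finger_gap: 0.317
grasp_force: 79.2
```

```bash
python3 - <<'E'
from h import *
s=pose()[0];print(s)
E
```

```text
{'time_s': 23.5333, 'joints': array([ 2.64754236e-01,  3.55118839e-01,  1.62628167e+00, -1.21695901e-04,
        1.15764145e+00, -1.53025618e-01]), 'qd': array([-0.00015929, -0.00078309,  0.00059622, -0.00166117,  0.00036778,
       -0.00072589]), 'tau': array([ 9.39919869e-02, -4.10820651e+01, -2.71272880e+01,  4.43997723e-02,
       -8.16998142e-02, -1.47956176e-03]), 'position': array([0.58986675, 0.2765608 , 0.13616588]), 'ee_rot': array([0.00089162, 0.54507901, 0.83838371, 0.00091359]), 'force': array([0.67854336, 0.28981916, 6.05048509]), 'ft_torque': array([-0.05176439,  0.07717062, -0.04470525]), 'grasp_force': 79.16903972625732, 'finger_gap': 0.3165464972159865}
```

Emit:
arm_command --pt "1 0 0 -0.6 0 0 0" --pt "1 0 0 -0.7 0 0 0" --pt "1 0 0 -0.7 0 0 0" --pt "1 0 0 -0.7 0 0 0" --pt "1 0 0 -0.4 0 0 0" --pt "1 0 0 0 0 0 0" --pt "1 0 0 0 0 0 0" --pt "1 0 0 0 0 0 0"

```text
time_s: 24.2
position: [0.5879, 0.276, 0.2561]
ee_rot: [-0.001, 0.545, 0.838, -0.001]
force: [-0.6, -0.7, -0.9]
finger_gap: 0.317
grasp_force: 79.4
```

```bash
python3 - <<'E'
from h import *
print(pose()[1]);s=robot.capture("side");t=robot.capture("top")
u=proj(s,[.59,.2766,.15]);print(u);save(s,"c5.png",u,45)
E
```

```text
[0.58786319 0.27602757 0.25605226]
[228.95396445 247.58996091]
```

View pics/c5.png

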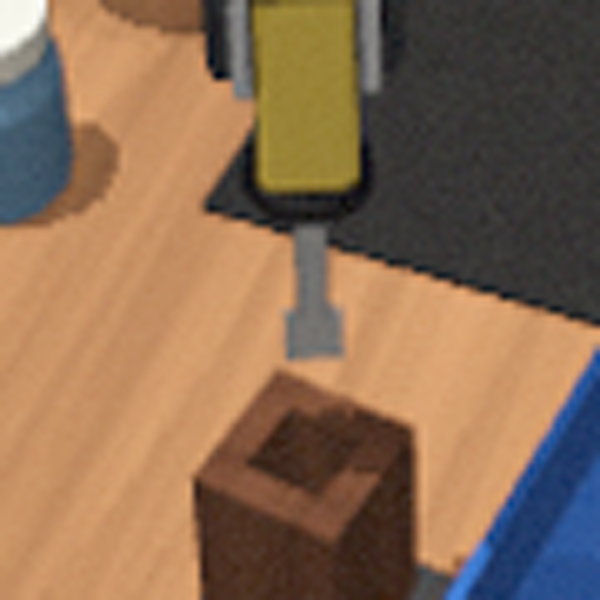

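Crop: blade tip at (315,355), broad face towards the side camera and in line with the fingers. The blade's width therefore runs along the tool y axis, and the hole shows below it. Next I'll carry the driver over the selector.

```bash
python3 - <<'E'
from h import *
plan([(.575,-.292,.24,-9,1,17),(.575,-.292,.24,-9,1,1)])
E
```

```text
[[1, -0.76, -0.36, 0.02, 0.0, 0.0, 0.32], [1, -0.77, -0.33, 0.02, 0.0, 0.0, 0.32], [1, -0.78, -0.3, 0.02, 0.0, 0.0, 0.32], [1, -0.79, -0.28, 0.03, 0.0, 0.0, 0.32], [1, -0.8, -0.25, 0.02, 0.0, 0.0, 0.32], [1, -0.8, -0.23, 0.03, 0.0, 0.0, 0.32], [1, -0.81, -0.2, 0.02, 0.0, 0.0, 0.32], [1, -0.82, -0.17, 0.03, 0.0, 0.0, 0.32]]
[[1, -0.82, -0.14, 0.02, 0.0, 0.0, 0.33], [1, -0.83, -0.11, 0.03, -0.01, 0.0, 0.32], [1, -0.83, -0.09, 0.02, 0.0, 0.0, 0.33], [1, -0.83, -0.06, 0.02, -0.01, 0.0, 0.32], [1, -0.83, -0.03, 0.03, 0.0, 0.0, 0.33], [1, -0.84, 0.0, 0.02, -0.01, 0.0, 0.32], [1, -0.83, 0.03, 0.03, 0.0, 0.0, 0.33], [1, -0.83, 0.05, 0.02, -0.01, 0.01, 0.32]]
[[1, -0.83, 0.08, 0.03, 0.0, 0.0, 0.33], [1, 0.0, 0.0, 0.0, 0.0, 0.0, 0.0]]
```

Emit:
arm_command --pt "1 -0.76 -0.36 0.02 0 0 0.32" --pt "1 -0.77 -0.33 0.02 0 0 0.32" --pt "1 -0.78 -0.3 0.02 0 0 0.32" --pt "1 -0.8 -0.28 0.03 0 0 0.32" --pt "1 -0.8 -0.25 0.02 0 0 0.32" --pt "1 -0.8 -0.23 0.03 0 0 0.32" --pt "1 -0.8 -0.2 0.02 0 0 0.32" --pt "1 -0.82 -0.17 0.03 0 0 0.32"

```text
time_s: 24.97
position: [0.5819, 0.0072, 0.2492]
ee_rot: [-0.001, 0.653, 0.757, -0.001]
force: [0.4, 0.3, -0.5]
finger_gap: 0.32
grasp_force: 79.3
```

Emit:
arm_command --pt "1 -0.82 -0.14 0.02 0 0 0.32" --pt "1 -0.83 -0.11 0.03 0 0 0.32" --pt "1 -0.83 -0.1 0.02 0 0 0.32" --pt "1 -0.83 -0.06 0.02 0 0 0.32" --pt "1 -0.83 -0.03 0.03 0 0 0.32" --pt "1 -0.83 0 0.02 0 0 0.32" --pt "1 -0.83 0.03 0.03 0 0 0.32" --pt "1 -0.83 0.05 0.02 0 0 0.32"

```text
time_s: 25.63
position: [0.5762, -0.2589, 0.2413]
ee_rot: [-0.002, 0.748, 0.663, -0.0]
force: [1.1, -0.3, -1.9]
finger_gap: 0.321
grasp_force: 79.3
```

Emit:
arm_command --pt "1 -0.83 0.08 0.03 0 0 0.33" --pt "1 0 0 0 0 0 0" --pt "1 0 0 0 0 0 0" --pt "1 0 0 0 0 0 0"

```text
time_s: 25.97
position: [0.5759, -0.2904, 0.2406]
ee_rot: [-0.001, 0.759, 0.651, -0.0]
force: [0.5, -0.2, -1.3]
finger_gap: 0.319
grasp_force: 79.3
```

```bash
python3 - <<'E'
from h import *
s0,p,r=pose();y=r.as_matrix()[:,1];print(p,np.degrees(np.arctan2(y[1],y[0])),s0["joints"].round(2),s0["force"])
s=robot.capture("side");t=robot.capture("top")
us=proj(s,[.575,-.292,.1]);ut=proj(t,[.575,-.292,.1]);print(us,ut)
for im in (s,t):
    a,pa=lm(im,"driver");b,pb=lm(im,"slot");print(a,pa,b,pb,"tcp tip",proj(im,p-[0,0,.126]))
k=30
c=lambda im,u:cv2.resize(im["frame"][int(u[1])-k:int(u[1])+k,int(u[0])-k:int(u[0])+k,::-1],(400,400),interpolation=cv2.INTER_CUBIC)
cv2.imwrite("pics/c6.png",np.hstack([c(s,us),c(t,ut)]))
E
```

```text
[ 0.57589801 -0.29042491  0.2406119 ] -8.76000185702982 [-0.64  0.24  1.57  0.    1.34 -0.49] [ 0.48131958 -0.23053989 -1.26780788]
[302.87357472 124.12367279] [385.2117563  209.46923599]
[304.896  119.3088] 0.6 [301.9776 135.7056] 0.75 tcp tip [302.8378601  120.09285341]
None 0 [381.5936 212.8896] 0.63 tcp tip [386.27930386 207.86593751]
```

View pics/c6.png

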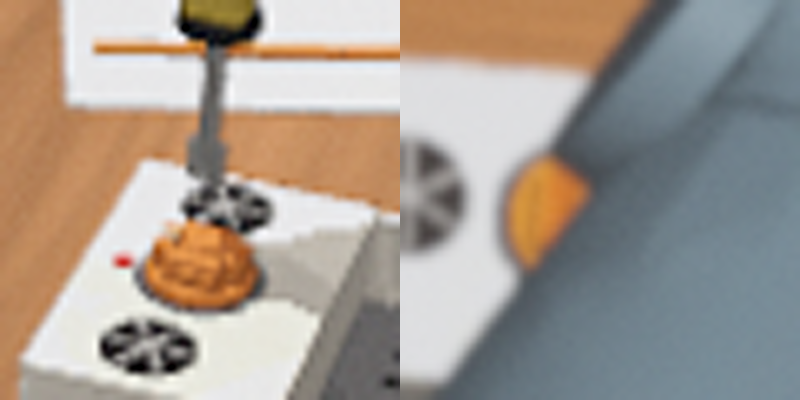

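Side crop: tip at (207,178), matching the TCP prediction, and turret centre at about (201,250). The offset is within 1–2 mm, so I'll descend gently.

Emit:
arm_command --pt "1 0 0.02 0.3 0 0 0" --pt "1 0 0 0.3 0 0 0" --pt "1 0 0 0.2 0 0 0" --pt "1 0 0 0.1 0 0 0" --pt "1 0 0 0.1 0 0 0" --pt "1 0 0 0 0 0 0" --pt "1 0 0 0 0 0 0"

```text
time_s: 26.85
position: [0.5772, -0.2913, 0.2021]
ee_rot: [-0.0, 0.759, 0.651, 0.0]
force: [0.0, -0.8, -1.3]
finger_gap: 0.315
grasp_force: 79.4
```

Emit:
arm_command --pt "1 0 0 0.06 0 0 0" --pt "1 0 0 0.06 0 0 0" --pt "1 0 0 0.06 0 0 0" --pt "1 0 0 0 0 0 0" --pt "1 0 0 0 0 0 0"

```text
time_s: 27.27
position: [0.5775, -0.2922, 0.1955]
ee_rot: [0.001, 0.759, 0.651, -0.0]
force: [1.1, -3.4, 0.3]
finger_gap: 0.321
grasp_force: 79.5
```

Emit:
arm_command --pt "1 -0.05 0 0.05 0 0 0" --pt "1 0 0 0.05 0 0 0" --pt "1 0 0 0 0 0 0" --pt "1 0 0 0 0 0 0"

```text
time_s: 27.6
position: [0.5771, -0.2931, 0.1919]
ee_rot: [-0.0, 0.759, 0.651, 0.0]
force: [-1.1, 0.2, 5.1]
finger_gap: 0.314
grasp_force: 80.1
```

```bash
python3 - <<'E'
from h import *
s0,p,r=pose();print(p,s0["force"],s0["ft_torque"])
s=robot.capture("side")
us=proj(s,[.575,-.292,.1])
a,pa=lm(s,"driver");b,pb=lm(s,"slot");print(a,pa,b,pb,"tcp tip",proj(s,p-[0,0,.126]))
save(s,"c7.png",us,25)
E
```

```text
[ 0.57706421 -0.29314938  0.191934  ] [-1.12551673  0.1660649   5.12838195] [-0.12293744  0.39863632  0.05671828]
[303.616 132.288] 0.81 [301.5168 132.9024] 0.47 tcp tip [301.40742647 133.46943139]
```

View pics/c7.png

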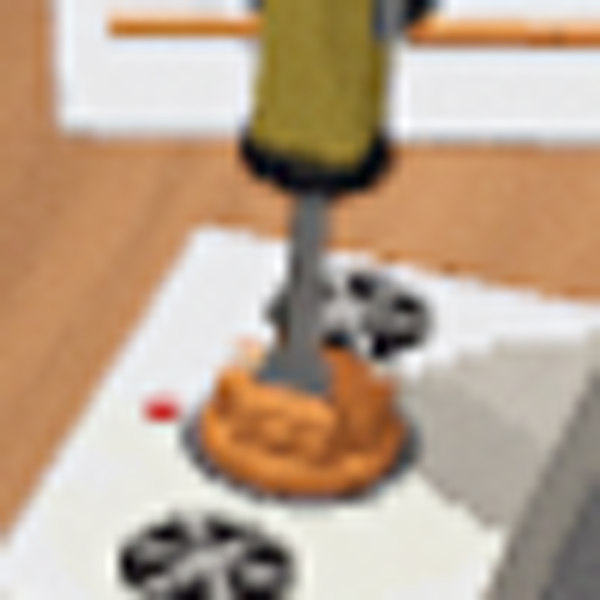

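Blade tip at (295,385) inside the slot; the height matches the slot floor. Turning clockwise.

Emit:
arm_command --pt "1 0 0 0 0 0 0.5" --pt "1 0 0 0 0 0 0.7" --pt "1 0 0 0 0 0 0.8" --pt "1 0 0 0 0 0 0.8" --pt "1 0 0 0 0 0 0.8" --pt "1 0 0 0 0 0 0.8" --pt "1 0 0 0 0 0 0.6" --pt "1 0 0 0 0 0 0"

```text
time_s: 28.42
position: [0.5767, -0.2939, 0.192]
ee_rot: [0.001, 0.902, 0.431, -0.001]
force: [-2.4, -2.4, 4.4]
finger_gap: 0.32
grasp_force: 80.1
```

Emit:
arm_command --pt "1 0 0 0 0 0 0.8" --pt "1 0 0 0 0 0 0.8" --pt "1 0 0 0 0 0 0.8" --pt "1 0 0 0 0 0 0.8" --pt "1 0 0 0 0 0 0.8" --pt "1 0 0 0 0 0 0.8" --pt "1 0 0 0 0 0 0.8" --pt "1 0 0 0 0 0 0"

```text
time_s: 29.08
position: [0.5764, -0.2942, 0.192]
ee_rot: [0.001, 0.988, 0.152, -0.001]
force: [-3.4, -3.2, 5.9]
finger_gap: 0.317
grasp_force: 80.0
```

```bash
cat > st.py <<'E'
from h import *
s0,p,r=pose();y=r.as_matrix()[:,1];print(p,"yaw",np.degrees(np.arctan2(y[1],y[0])),"f",s0["force"].round(2),"t",s0["ft_torque"].round(3),s0["joints"].round(2),s0["finger_gap"])
E
python3 st.py
```

```text
[ 0.57642592 -0.2942255   0.19196033] yaw -72.50989202273186 f [-3.42 -3.22  5.87] t [-0.882  0.914  0.005] [-0.65  0.28  1.6  -0.    1.25  0.62] 0.31710498211166943
```

Emit:
arm_command --pt "1 0 0 0 0 0 0.8" --pt "1 0 0 0 0 0 0.8" --pt "1 0 0 0 0 0 0.8" --pt "1 0 0 0 0 0 0.6" --pt "1 0 0 0 0 0 0.5" --pt "1 0 0 0 0 0 0"

```text
time_s: 29.58
position: [0.5762, -0.2943, 0.1919]
ee_rot: [0.001, 1.0, -0.03, -0.001]
force: [-4.1, -3.0, 5.9]
finger_gap: 0.318
grasp_force: 80.1
```

```bash
python3 st.py
```

```text
[ 0.57615747 -0.29428566  0.19194532] yaw -93.44829707788345 f [-4.09 -3.03  5.85] t [-0.945  1.117  0.006] [-0.65  0.28  1.6  -0.    1.25  0.99] 0.31774749065048546
```

Emit:
arm_command --pt "1 0 0 0 0 0 0.4" --pt "1 0 0 0 0 0 0.4" --pt "1 0 0 0 0 0 0.3" --pt "1 0 0 0 0 0 0" --pt "1 0 0 0 0 0 0"

```text
time_s: 30.0
position: [0.5761, -0.2943, 0.192]
ee_rot: [0.001, 0.996, -0.087, -0.001]
force: [-4.6, -2.8, 5.8]
finger_gap: 0.319
grasp_force: 80.1
```

```bash
python3 st.py
```

```text
[ 0.57609487 -0.29427052  0.19195626] yaw -99.94905094726676 f [-4.63 -2.8   5.77] t [-0.938  1.23   0.087] [-0.65  0.28  1.6  -0.    1.25  1.1 ] 0.3189644409607079
```

Emit:
arm_command --pt "1 0 0 0 0 0 0.4" --pt "1 0 0 0 0 0 0.4" --pt "1 0 0 0 0 0 0" --pt "1 0 0 0 0 0 0"

```text
time_s: 30.33
position: [0.576, -0.2943, 0.1919]
ee_rot: [0.001, 0.992, -0.128, -0.001]
force: [-3.9, -3.3, 6.4]
finger_gap: 0.321
grasp_force: 80.1
```

```bash
python3 st.py; python3 - <<'E'
from h import *
s=robot.capture("side");save(s,"c8.png",proj(s,[.575,-.292,.09]),22)
E
```

```text
[ 0.57601193 -0.29429019  0.19193686] yaw -104.74993874029737 f [-3.88 -3.28  6.42] t [-0.924  1.282  0.049] [-0.65  0.28  1.6  -0.    1.25  1.18] 0.3210656732466046
```

View pics/c8.png

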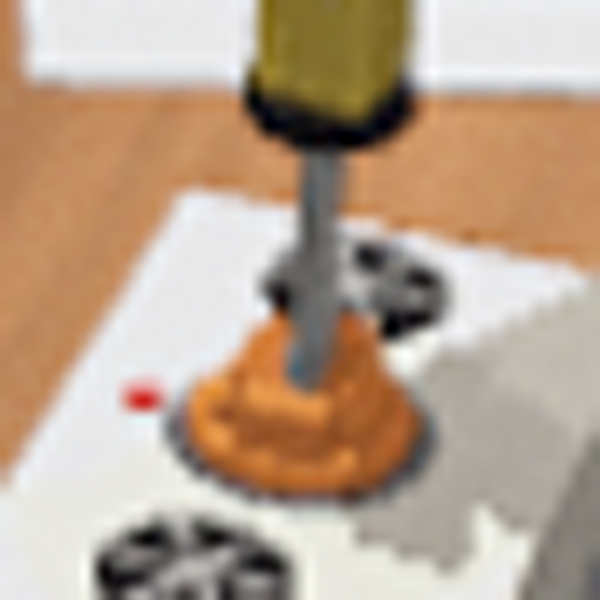

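Emit:
arm_command --pt "1 0 0 0 0 0 0.4" --pt "1 0 0 0 0 0 0.4" --pt "1 0 0 0 0 0 0" --pt "1 0 0 0 0 0 0" --pt "1 0 0 0 0 0 0"

```text
time_s: 30.8
position: [0.576, -0.2941, 0.1919]
ee_rot: [0.001, 0.986, -0.169, -0.001]
force: [-4.4, -3.1, 5.8]
finger_gap: 0.32
grasp_force: 80.3
```

```bash
python3 st.py; python3 - <<'E'
from h import *
s=robot.capture("side");t=robot.capture("top");k=22
c=lambda im,u:cv2.resize(im["frame"][int(u[1])-k:int(u[1])+k,int(u[0])-k:int(u[0])+k,::-1],(400,400),interpolation=cv2.INTER_CUBIC)
cv2.imwrite("pics/c9.png",np.hstack([c(im,proj(im,[.575,-.292,.09])) for im in(s,t)]))
E
```

```text
[ 0.57604741 -0.29414836  0.19193045] yaw -109.49423538961231 f [-4.41 -3.06  5.82] t [-0.852  1.246  0.276] [-0.65  0.28  1.61 -0.    1.25  1.27] 0.31981156373659847
```

View pics/c9.png

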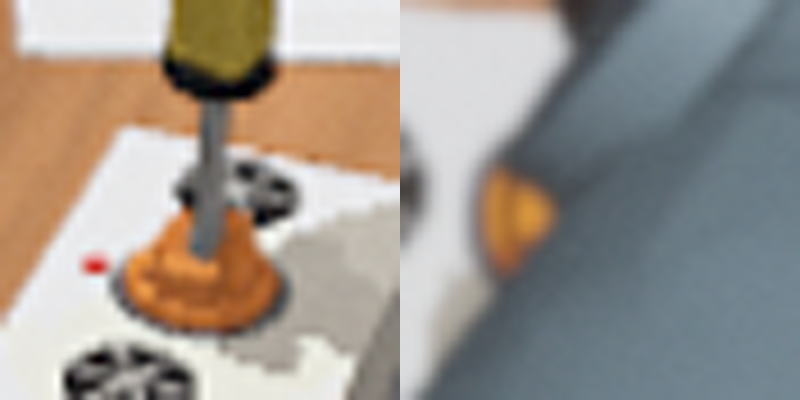

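The torque jump to 0.28 N·m shows the selector is at its stop. I'll unload the twist within the slot's slack and lift.

Emit:
arm_command --pt "1 0 0 0 0 0 0" --pt "1 0 0 0 0 0 -0.5" --pt "1 0 0 0 0 0 -0.5" --pt "1 0 0 0 0 0 0" --pt "1 0 0 -0.2 0 0 0" --pt "1 0 0 -0.4 0 0 0" --pt "1 0 0 -0.7 0 0 0" --pt "1 0 0 -0.7 0 0 0"

```text
time_s: 31.57
position: [0.5762, -0.2918, 0.2698]
ee_rot: [-0.002, 0.993, -0.118, -0.002]
force: [-0.0, 0.0, -0.3]
finger_gap: 0.321
grasp_force: 79.4
```

```bash
python3 st.py; python3 - <<'E'
from h import *
plan([(.585,-.2,.262,None,1,None),(.588,.274,.262,1023.2,1,21),(.588,.274,.262,1023.2,1,1)])
E
```

```text
[ 0.5761633  -0.29177852  0.26979884] yaw -103.56567666938294 f [-0.03  0.03 -0.27] t [ 0.041 -0.002 -0.004] [-0.64  0.22  1.54  0.    1.39  1.16] 0.32119745148851353
[[1, -0.11, -0.76, 0.07, 0.0, 0.0, 0.0], [1, -0.11, -0.76, 0.07, 0.0, 0.0, 0.0], [1, -0.1, -0.76, 0.06, 0.0, 0.0, 0.0], [1, -0.12, -0.52, 0.0, 0.0, 0.0, -0.96], [1, -0.07, -0.53, 0.0, 0.0, 0.0, -0.96], [1, -0.02, -0.54, 0.0, 0.0, 0.0, -0.96], [1, 0.04, -0.54, 0.0, 0.0, 0.0, -0.96], [1, 0.09, -0.53, 0.0, 0.0, 0.0, -0.96]]
[[1, 0.15, -0.52, 0.0, 0.0, 0.0, -0.96], [1, 0.2, -0.5, 0.0, 0.0, 0.0, -0.96], [1, 0.25, -0.48, 0.0, 0.0, 0.0, -0.96], [1, 0.29, -0.45, 0.0, 0.0, 0.0, -0.96], [1, 0.34, -0.42, 0.0, 0.0, 0.0, -0.96], [1, 0.38, -0.39, 0.0, 0.0, 0.0, -0.96], [1, 0.41, -0.35, 0.01, 0.0, 0.0, -0.96], [1, 0.45, -0.3, 0.0, 0.0, 0.0, -0.96]]
[[1, 0.47, -0.26, 0.01, 0.0, 0.0, -0.96], [1, 0.5, -0.21, 0.0, 0.0, -0.01, -0.96], [1, 0.51, -0.16, 0.0, 0.0, -0.01, -0.96], [1, 0.53, -0.1, 0.01, -0.01, 0.0, -0.96], [1, 0.54, -0.05, 0.0, 0.0, -0.01, -0.96], [1, 0.54, 0.0, 0.0, -0.01, 0.0, -0.96], [1, 0.53, 0.06, 0.01, 0.0, -0.01, -0.96], [1, 0.53, 0.11, 0.0, -0.01, 0.0, -0.96]]
[[1, 0.51, 0.17, 0.01, 0.0, -0.01, -0.97], [1, 0.0, 0.0, 0.0, 0.0, 0.0, 0.0]]
```

Emit:
arm_command --pt "1 -0.1 -0.76 0.06 0 0 0" --pt "1 -0.1 -0.76 0.06 0 0 0" --pt "1 -0.1 -0.76 0.06 0 0 0" --pt "1 -0.12 -0.52 0 0 0 -0.96" --pt "1 -0.07 -0.53 0 0 0 -0.96" --pt "1 -0.02 -0.54 0 0 0 -0.96" --pt "1 0.04 -0.54 0 0 0 -0.96" --pt "1 0.09 -0.53 0 0 0 -0.96"

```text
time_s: 32.23
position: [0.5867, -0.0922, 0.2631]
ee_rot: [-0.001, 0.991, 0.135, -0.0]
force: [0.0, 0.5, -1.8]
finger_gap: 0.315
grasp_force: 79.4
```

Emit:
arm_command --pt "1 0.15 -0.52 0 0 0 -0.96" --pt "1 0.2 -0.5 0 0 0 -0.96" --pt "1 0.25 -0.48 0 0 0 -0.96" --pt "1 0.3 -0.45 0 0 0 -0.96" --pt "1 0.34 -0.42 0 0 0 -0.96" --pt "1 0.38 -0.39 0 0 0 -0.96" --pt "1 0.41 -0.35 0 0 0 -0.96" --pt "1 0.45 -0.3 0 0 0 -0.96"

```text
time_s: 32.9
position: [0.5883, 0.0807, 0.2631]
ee_rot: [-0.001, 0.859, 0.512, -0.0]
force: [0.1, -0.1, -0.6]
finger_gap: 0.317
grasp_force: 79.4
```

Emit:
arm_command --pt "1 0.47 -0.26 0 0 0 -0.96" --pt "1 0.5 -0.2 0 0 0 -0.96" --pt "1 0.51 -0.16 0 0 0 -0.96" --pt "1 0.53 -0.1 0 0 0 -0.96" --pt "1 0.54 -0.05 0 0 0 -0.96" --pt "1 0.54 0 0 0 0 -0.96" --pt "1 0.53 0.06 0 0 0 -0.96" --pt "1 0.53 0.1 0 0 0 -0.96"

```text
time_s: 33.57
position: [0.5886, 0.2526, 0.263]
ee_rot: [-0.001, 0.59, 0.807, -0.0]
force: [0.9, 0.4, -1.8]
finger_gap: 0.32
grasp_force: 79.4
```

Emit:
arm_command --pt "1 0.5 0.17 0 0 0 -0.97" --pt "1 0 0 0 0 0 0" --pt "1 0 0 0 0 0 0" --pt "1 0 0 0 0 0 0" --pt "1 0 0 0 0 0 0"

```text
time_s: 33.98
position: [0.5899, 0.2714, 0.2635]
ee_rot: [-0.0, 0.551, 0.834, -0.0]
force: [0.6, 0.3, -0.7]
finger_gap: 0.315
grasp_force: 79.3
```

```bash
python3 st.py; python3 - <<'E'
from h import *
s0,p,r=pose();s=robot.capture("side");t=robot.capture("top")
print("expected tip px",proj(s,p-[0,0,.126]),lm(s,"driver"))
k=45;c=lambda im,u,k:cv2.resize(im["frame"][int(u[1])-k:int(u[1])+k,int(u[0])-k:int(u[0])+k,::-1],(400,400),interpolation=cv2.INTER_CUBIC)
u=proj(s,[.59,.2766,.15]);print(u)
cv2.imwrite("pics/c10.png",np.hstack([c(s,u,45),c(t,proj(t,[.575,-.292,.08]),25)]))
plan([(.5895,.2766,.23,23.5,1,2),(.5895,.2766,.14,23.5,1,6)])
E
```

```text
[0.58985678 0.2714304  0.26349608] yaw 23.120760108020562 f [ 0.62  0.28 -0.67] t [ 0.008  0.025 -0.029] [ 0.26  0.23  1.54  0.    1.38 -0.15] 0.3153009714188727
expected tip px [230.10628573 249.99359676] (array([229.2224, 249.6   ]), 0.84)
[228.95396445 247.58996091]
[[1, 0.06, 0.02, 0.42, 0.0, 0.0, -0.03], [1, 0.07, 0.02, 0.42, 0.0, 0.0, -0.03], [1, 0.0, 0.0, 0.38, 0.0, 0.0, 0.0], [1, 0.0, 0.0, 0.37, 0.0, 0.0, 0.0], [1, 0.0, 0.0, 0.38, 0.0, 0.0, 0.0], [1, 0.0, 0.0, 0.37, 0.0, 0.0, 0.0], [1, 0.0, 0.0, 0.38, 0.0, 0.0, 0.0], [1, 0.0, 0.0, 0.37, 0.0, 0.0, 0.0]]
```

View pics/c10.png

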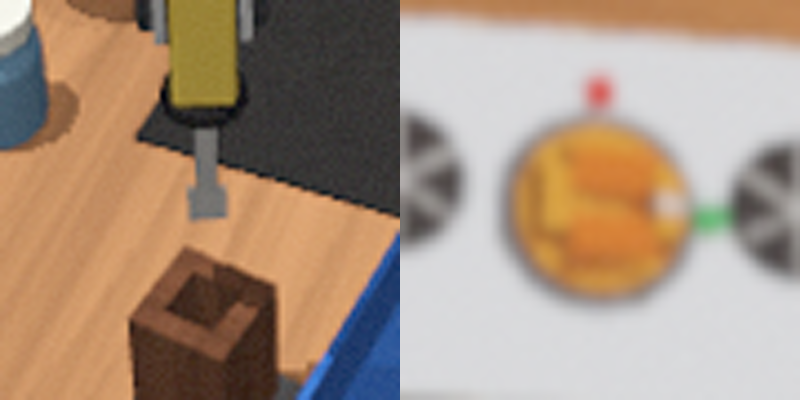

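The selector pointer at crop (670,205) is at the green dot. The driver hangs straight above the hole, so I'll lower it back in.

Emit:
arm_command --pt "1 0.06 0.02 0.42 0 0 0" --pt "1 0.07 0.02 0.42 0 0 0" --pt "1 0 0 0 0 0 0" --pt "1 0 0 0.3 0 0 0" --pt "1 0 0 0.3 0 0 0" --pt "1 0 0 0 0 0 0" --pt "1 0 0 0 0 0 0"

```text
time_s: 34.72
position: [0.589, 0.2772, 0.2053]
ee_rot: [-0.001, 0.55, 0.835, -0.001]
force: [0.2, -0.4, -0.8]
finger_gap: 0.319
grasp_force: 79.4
```

```bash
python3 st.py; python3 - <<'E'
from h import *
plan([(.5895,.2766,.14,23.5,1,5)])
E
```

```text
[0.58904976 0.27722398 0.20528933] yaw 23.198219101515114 f [ 0.16 -0.42 -0.78] t [-0.04   0.007 -0.098] [ 0.27  0.28  1.58  0.    1.28 -0.14] 0.3189451229156976
[[1, 0.0, 0.0, 0.33, 0.0, 0.0, -0.01], [1, 0.0, 0.0, 0.33, 0.0, 0.0, -0.01], [1, -0.01, 0.0, 0.32, -0.01, 0.0, -0.01], [1, 0.0, 0.0, 0.33, 0.0, 0.0, -0.01], [1, -0.01, 0.01, 0.32, -0.01, 0.0, -0.01]]
```

Emit:
arm_command --pt "1 0 0 0.33 0 0 0" --pt "1 0 0 0.33 0 0 0" --pt "1 0 0 0.33 0 0 0" --pt "1 0 0 0.33 0 0 0" --pt "1 0 0 0.3 0 0 0" --pt "1 0 0 0 0 0 0" --pt "1 0 0 0 0 0 0"

```text
time_s: 35.3
position: [0.5887, 0.2774, 0.1398]
ee_rot: [-0.001, 0.55, 0.835, -0.001]
force: [0.4, 0.1, -0.3]
finger_gap: 0.318
grasp_force: 79.4
```

Emit:
arm_command --pt "1 0 0 0.03 0 0 0" --pt "1 0 0 0.03 0 0 0" --pt "1 0 0 0 0 0 0" --pt "1 0 0 0 0 0 0"

```text
time_s: 35.63
position: [0.5898, 0.2777, 0.1396]
ee_rot: [0.0, 0.55, 0.835, 0.0]
force: [-0.3, 0.7, -1.4]
finger_gap: 0.317
grasp_force: 79.4
```

Emit:
arm_command --pt "1 0 0 0.03 0 0 0" --pt "1 0 0 0.03 0 0 0" --pt "1 0 0 0 0 0 0" --pt "1 0 0 0 0 0 0" --pt "1 0 0 0 0 0 0"

```text
time_s: 36.05
position: [0.5894, 0.2775, 0.1365]
ee_rot: [-0.0, 0.55, 0.835, -0.0]
force: [0.5, 0.1, -1.6]
finger_gap: 0.319
grasp_force: 79.4
```

Within about 1 mm of resting, so I'll release gradually and rise.

Emit:
arm_command --pt "1 0 0 0.02 0 0 0" --pt "1 0 0 0 0 0 0" --pt "0.6 0 0 0 0 0 0" --pt "0.3 0 0 0 0 0 0" --pt "0.1 0 0 0 0 0 0" --pt "0.1 0 0 0 0 0 0" --pt "0.1 0 0 0 0 0 0" --pt "0.1 0 0 0 0 0 0"

```text
time_s: 36.72
position: [0.5894, 0.2775, 0.1357]
ee_rot: [0.0, 0.55, 0.835, 0.0]
force: [0.6, -0.4, -0.3]
finger_gap: 0.898
grasp_force: 0.0
```

Emit:
arm_command --pt "0.1 0 0 -0.5 0 0 0" --pt "0.1 0 0 -0.8 0 0 0" --pt "0.1 0 0 -0.8 0 0 0" --pt "0.1 0 0 -0.8 0 0 0" --pt "0.1 -0.8 0 0 0 0 0" --pt "0.1 -0.8 0 0 0 0 0" --pt "0.1 -0.8 0 0 0 0 0" --pt "0.1 -0.8 0 0 0 0 0"

```text
time_s: 37.38
position: [0.6402, 0.1588, 0.2521]
ee_rot: [0.0, 0.55, 0.835, 0.0]
force: [1.0, 1.5, -0.2]
finger_gap: 0.899
grasp_force: 0.0
```

Emit:
arm_command --pt "0.1 -0.8 0 0 0 0 0" --pt "0.1 0 0 0 0 0 0" --pt "0.1 0 0 0 0 0 0"

```text
time_s: 37.63
position: [0.6529, 0.129, 0.2516]
ee_rot: [-0.0, 0.552, 0.834, 0.0]
force: [-0.9, 0.8, 0.0]
finger_gap: 0.9
grasp_force: 0.0
```

```bash
python3 st.py; python3 - <<'E'
from h import *
s=robot.capture("side");t=robot.capture("top")
cv2.imwrite("pics/c11.png",np.vstack([cv2.resize(x[...,::-1],(400,300)) for x in(s["frame"],t["frame"])]))
E
```

```text
[0.65290816 0.12903494 0.25158314] yaw 23.05781273902383 f [-0.88  0.8   0.04] t [ 0.019  0.043 -0.002] [ 0.03  0.27  1.51  0.    1.36 -0.38] 0.8999830431506587
```

View pics/c11.png

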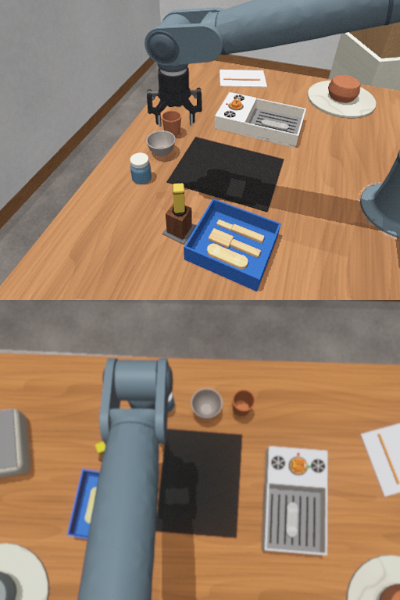

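The driver stands upright in its stand at (179,200) with the collar on top. The three wooden tools are in the bin, the steel rib is in the tray, and the bystanders haven't moved.

```bash
python3 -c "
from station import robot
print(robot.hand_in())"
```

```text
the job is handed in; nothing more can be done
None
```

I handed the job in at about 38 s of the 210 s limit; no verdict came back, but the last pictures show the three wooden tools in the bin, the steel rib in the dryer tray, the selector turned to the green dot, the screwdriver upright in its stand and the bowl, jar and cup in place.

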